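Gauge and sort the hung soldering brackets

ROBOT

A 6-joint arm with a two-finger parallel gripper is mounted at the origin on the work surface. World frame = base frame: x ahead of the robot, y to its left, z up, the work surface at z = 0. Lengths are in m, angles in rad, forces in N, time in s.
With the tool pointing down it reaches from about 0.3 to 0.75 m from the base axis. Payload 8.5 kg.
Tool frame: the origin (TCP) lies at the very end of the fingers, on their centre line; the grasp point (between the pads) lies 19 mm behind it; y points along the fingers, z is the direction in which the jaws open and shut, and the axes are right-handed (so a half turn about y gives the same grasp; the last joint's range is limited). The gripper opens to 88 mm and grips with 3 to 60 N. Pads are 18 mm wide; open, the fingers measure 123 mm over their backs; the gripper's body (75 mm by 187 mm) begins 45 mm behind the grasp point.
Start: joints at [-1.498, 0.381, 1.297, -0, 1.464, -0.215], TCP at [0.156, -0.527, 0.239] pointing down, gripper open.
Joint ranges: [-3.11, 3.11], [-0.89, 2.33], [0.22, 2.48], [-1.42, 4.56], [0.17, 2.85], [-2.88, 2.88]. Speed limits (rad/s): [2.39, 2.39, 3.14, 3.14, 3.14, 3.14].

INTERFACE

Orientations are given as a rotation vector (axis times angle).
In Python, from cell import bot gives the robot as it stands.
- The arm moves only by the tool arm_command, never from a script. Its arguments are lists of equal length, an entry for each row: "dp": the shift along the tool's x, y, z in mm, a list of three; "twist": the turn about the tool's y in degrees; "fingers": the opening, from 0 (shut) to 1 (fully open). In form: {"dp": [[x, y, z], ...], "twist": [twist, ...], "fingers": [fingers, ...]}. A call has 1 to 20 rows; each row is the pose to reach, as a shift and turn from the pose measured when the call began, along the tool's axes at that moment; what a row does not reach only later rows make up. A row lasts 1/10 s, in which the tool goes at most 50 mm and 8.59 degrees, less where a joint would pass 70% of its speed; a pose out of reach is approached as far as the arm can. A call with a gripper value outside its range is refused whole. The fingers move at their own pace and stop on an object; "force" is the grip in N (left out, the last holds). Time passes only in rows, so rows that repeat a pose let the fingers close. It gives the time, the measured TCP pose, the force and the opening at its end, in the units of the state.
- bot.read_state(): the state, without advancing time (a new reading comes with each control period).
- bot.grab_frame(name): name is "side" or "top"; returns the picture (400x640x3 uint8, red, green, blue); there is no depth.
- bot.camera_params(name): a dict with "fx", "fy", "cx", "cy" (pixels), "rvec" (rotation vector, rad) and "tvec" (3), from world to camera coordinates, as OpenCV has them. Camera axes: x right, y down, z forward; pixel columns grow to the right and rows downward; lengths in m; the calibration is good to about 2 mm. A picture is of the moment at which its call begins. camera_params takes no time and is no camera call.
- bot.close_job(): hands the job in, once; it reports no verdict.
Trained networks look in the newest picture that a camera, given by its name, has taken for a name from the list of things; names that differ only in an ending like _2 or _b are one class to them, and where a whole thing is asked for, a point or a joint stands for the part that bears it (a point fixed in the world has none). Each returns a list of dicts, best first, with "conf" (0 to 1); they miss things now and then, are a little off and sometimes report something else, mostly with a low value. They report only what shows in the picture. A call takes as long as a camera call. They do not tell look-alikes from the thing itself.
- bot.masks_of(name, camera): "mask" (400x640 bool, what is visible of it) and "pixel" ([column, row] in pixels, amid what is visible of it).
The state is a dict: "time_s": time; "joints": joint angles; "qd": joint speeds; "joint_torque": joint torques, N m; "eef_pos": TCP position; "tcp_rot": TCP orientation; "force": force on the tool from outside, world axes, zero at the start; "moment": the same for the moment, N m; "width": finger opening in m.
Only numpy, scipy, OpenCV 4.12 (cv2) and the standard library are available. Lean on these libraries where they do the work, as an engineer would, in place of code of your own. Each camera call takes 0.05 s, during which the arm holds its last target. There are 200 camera calls.

TASK

Take the brackets down from the board, lifting each so that its keyhole clears the screw head. One after another in the order of their tags (red, yellow, green, blue; some may not be there), stand each in the tapered gauge and slide it foot first until it wedges: if its front edge stops short of the red line it is a wide one and goes in the orange tray, if it gets past the line it is a narrow one and goes in the blue tray. Leave them all standing upright in their trays and do not disturb the jar, the hammer or the parts box.

Things in the scene. Friction and masses are not known exactly. Their poses are not given: they have to be found in the camera images.
- board: dark wooden board fixed upright on the bench, 290 mm wide (y), 20 thick, 108 high, with a 16 mm high plank 70 mm deep behind it. Origin: centre of the board's underside; front face at x = 10 mm, looks along +x. Four screws at y = -102, -34, 34, 102 mm, z = 95 mm: neck 6 mm thick, 11 long, then a head 16 across, 5 thick
- board_screws (a point): middle of the screw row on the board's front. Brackets hang here, feet pointing off the board, undersides 22 mm above the bench, tops 44 mm above the board. Keyhole in the plate: hole 22 mm wide from z 38 to 61 mm, above it a 9 mm slot to z 76. Lift a bracket 25 mm to centre the hole on the screw head, then pull it 25 mm along its +x to clear
- bracket_red: angle bracket with a red band round its top edge and a red dot; may be absent (None). Brass foot 60 mm long (x -30 to 30), 12 thick, 36 or 48 wide in y (the gauge tells), and at its rear end an upright aluminium plate 8 mm thick (x -30 to -22), as wide as the foot, top at z = 130 mm. 0.3 kg. Origin: centre of the foot's underside; x from plate along foot, z up. Hangs by a keyhole, see board_screws
- bracket_yellow: angle bracket with a yellow band round its top edge and a yellow dot; may be absent (None). Same shape, origin and axes as the red one; its foot is 36 or 48 mm wide (the gauge tells)
- bracket_green: angle bracket with a green band round its top edge and a green dot; may be absent (None). Same shape, origin and axes as the red one; its foot is 36 or 48 mm wide (the gauge tells)
- bracket_blue: angle bracket with a blue band round its top edge and a blue dot; may be absent (None). Same shape, origin and axes as the red one; its foot is 36 or 48 mm wide (the gauge tells)
- gauge: tapered gauge fixed on the bench: steel base 180 (x) x 120 (y) x 5 mm, on it two fences, tops 27 mm above the bench, converging along +x. Origin: centre of the base's underside. Gap centred on y = 0: 66 mm at the mouth (x = -50), 48 at x = 10, 30 at x = 70 mm. Brackets go in with the foot along +x
- gauge_line (a point): middle of the red line across the gauge, at gauge x = 30 mm, on the base. A 48 mm foot wedges with its front edge near x = 10 mm (bracket origin near -20 mm), a 36 mm foot near x = 50 (origin near 20 mm). A push of 5 to 10 N along x wedges it. Off-centre it jams early; pushed high while loose it tips
- tray_blue: loose shallow wooden tray with a blue floor, for the narrow brackets. 92 (x) x 142 (y) x 16 mm, walls and floor 5 mm thick, 0.7 kg. Origin: centre of its underside. Two brackets fit side by side along y, each with its foot along the tray's x (centres at y = +33 and -33 mm)
- tray_orange: loose shallow wooden tray with an orange floor, for the wide brackets. 92 (x) x 142 (y) x 16 mm, walls and floor 5 mm thick, 0.7 kg. Origin: centre of its underside. Two brackets fit side by side along y, each with its foot along the tray's x (centres at y = +33 and -33 mm)
- jar: white plastic jar, 60 mm across, 85 mm tall, a bystander. Origin: centre of its underside
- hammer: hammer with a wooden handle lying across the bench, about 300 mm long, a bystander
- partsbox: small grey open parts box, 110 x 90 x 40 mm, a bystander. Origin: centre of its underside
There are look-alikes about, which are no part of the job. Leave any pink or purple look-alike of the bracket_red alone.

How it is judged:
On the way, in this order (a step that is already met when the one before it is completed fails the run):
1. the red bracket, if there, stands upright in the gauge, slid along until it wedges (x of bracket_red in the frame of gauge between -0.03 and 0 m and y of bracket_red in the frame of gauge between -0.01 and 0.01 m and z of bracket_red in the frame of gauge between -0.011 and 0.011 m and angle between bracket_red's own z axis and vertical below 0.12 rad and linear speed of bracket_red below 0.02 m/s), for 0.2 s.
2. the yellow bracket, if there, stands upright in the gauge, slid along until it wedges (x of bracket_yellow in the frame of gauge between 0.01 and 0.04 m and y of bracket_yellow in the frame of gauge between -0.01 and 0.01 m and z of bracket_yellow in the frame of gauge between -0.011 and 0.011 m and angle between bracket_yellow's own z axis and vertical below 0.12 rad and linear speed of bracket_yellow below 0.02 m/s), for 0.2 s.
3. the green bracket, if there, stands upright in the gauge, slid along until it wedges (x of bracket_green in the frame of gauge between 0.01 and 0.04 m and y of bracket_green in the frame of gauge between -0.01 and 0.01 m and z of bracket_green in the frame of gauge between -0.011 and 0.011 m and angle between bracket_green's own z axis and vertical below 0.12 rad and linear speed of bracket_green below 0.02 m/s), for 0.2 s.
4. the blue bracket, if there, stands upright in the gauge, slid along until it wedges (x of bracket_blue in the frame of gauge between -0.03 and 0 m and y of bracket_blue in the frame of gauge between -0.01 and 0.01 m and z of bracket_blue in the frame of gauge between -0.011 and 0.011 m and angle between bracket_blue's own z axis and vertical below 0.12 rad and linear speed of bracket_blue below 0.02 m/s), for 0.2 s.
At the end, for the whole second after the job is handed in: every bracket that is there stands upright (within 0.12 rad) and at rest on the floor of its tray, the 48 mm ones (stop short of the line) in the orange tray and the 36 mm ones (pass it) in the blue tray, its origin within 25 mm in x and 50 mm in y of the tray's centre (x of bracket_red in the frame of tray_orange between -0.025 and 0.025 m and y of bracket_red in the frame of tray_orange between -0.05 and 0.05 m and z of bracket_red in the frame of tray_orange between -0.011 and 0.011 m and angle between each of bracket_red, bracket_yellow, bracket_green, bracket_blue's own z axis and vertical below 0.12 rad and linear speed of each of bracket_red, bracket_yellow, bracket_green, bracket_blue below 0.02 m/s and x of bracket_yellow in the frame of tray_blue between -0.025 and 0.025 m and y of bracket_yellow in the frame of tray_blue between -0.05 and 0.05 m and z of bracket_yellow in the frame of tray_blue between -0.011 and 0.011 m and x of bracket_green in the frame of tray_blue between -0.025 and 0.025 m and y of bracket_green in the frame of tray_blue between -0.05 and 0.05 m and z of bracket_green in the frame of tray_blue between -0.011 and 0.011 m and x of bracket_blue in the frame of tray_orange between -0.025 and 0.025 m and y of bracket_blue in the frame of tray_orange between -0.05 and 0.05 m and z of bracket_blue in the frame of tray_orange between -0.011 and 0.011 m); the robot touches nothing.
It fails at once if the jar is pushed more than 20 mm (distance of jar from where it was at the start of the episode above 0.02 m).
It fails at once if the hammer is pushed more than 20 mm (distance of hammer from where it was at the start of the episode above 0.02 m).
It fails at once if the parts box is pushed more than 20 mm (distance of partsbox from where it was at the start of the episode above 0.02 m).
Of bracket_red, bracket_yellow, bracket_green, bracket_blue only 3 to 4 are there at a start; the rules pass over those that are not, and their reading is None.
At some moment in a run one of tray_blue, tray_orange may be knocked a few centimetres aside while the robot is not near it.
It also fails if it takes over 210 s, if anything falls off the work surface, if the arm or the gripper's body presses on something with over 40 N, if the wrist force passes 120 N, or if a joint passes its speed limit or range.

## Working session

There is one attempt and no reset: what is moved stays moved. The work goes in short steps, Python scripts to look and compute and a tool call to move; the robot and the scene stay as the last step left them, time stands still between calls to the robot, and variables do not carry over. Pictures are saved under pics/ and viewed, about 12 in all and at most 16, crops included, and the job is handed in when it is done.

Besides the shell and the picture viewer there is one more tool, called after ">>>" as a command line: name --pt "numbers of a row" for each row, then --argument value for the rest. arm_command: Moves the arm, as the interface text tells. Its arguments: {"type":"object","properties":{"dp":{"type":"array"},"twist":{"type":"array"},"fingers":{"type":"array"},"force":{"type":"number"}},"required":["dp","twist","fingers"]}

```bash
ls; mkdir -p pics
python3 - <<'E'
from cell import bot
import cv2,numpy as np
print(bot.read_state())
for n in("side","top"):
    p=bot.camera_params(n);print(n,p)
    R=cv2.Rodrigues(np.array(p['rvec']))[0];print('cam pos',-R.T@np.array(p['tvec']),'fwd',R[2])
    cv2.imwrite(f"pics/{n}0.png",bot.grab_frame(n)[:,:,::-1])
E
```

```text
pics
{'time_s': 0.0, 'joints': array([-1.49829358e+00,  3.81164386e-01,  1.29826694e+00,  1.48460713e-05,
        1.46357587e+00, -2.15302745e-01]), 'qd': array([ 1.38453192e-05,  6.79893473e-04,  1.28169807e-04,  1.10630185e-03,
       -1.19763736e-03, -1.57853093e-04]), 'joint_torque': array([ 1.41273234e-03, -4.37924409e+01, -2.24553680e+01,  7.14458688e-02,
        3.53104086e-02, -9.85269662e-05]), 'eef_pos': array([ 0.1560958 , -0.52709022,  0.23815266]), 'tcp_rot': array([-0.29938289,  2.06838967, -2.06544512]), 'force': array([-0.00187862, -0.60533359, -0.10875107]), 'moment': array([ 0.00311967, -0.05313397,  0.00046969]), 'width': 0.08792499679428356}
side {'fx': 505.0095579003668, 'fy': 505.0095579003668, 'cx': 324.8232809912363, 'cy': 199.1611855103399, 'rvec': array([ 0.62346203, -2.73345314,  0.99135685]), 'tvec': array([0.50523504, 0.22468126, 1.48419133])}
cam pos [0.09361115 0.91724588 1.28781402] fwd [ 0.29234732 -0.57353017 -0.76524257]
top {'fx': 418.256217339866, 'fy': 418.256217339866, 'cx': 322.37565493911706, 'cy': 203.36785690570704, 'rvec': array([ 2.15612075, -2.18969763,  0.13472633]), 'tvec': array([0.03582863, 0.5545022 , 1.03859987])}
cam pos [0.43960431 0.04472303 1.09187635] fwd [ 0.10799476 -0.01634786 -0.99401704]
```

View pics/side0.png

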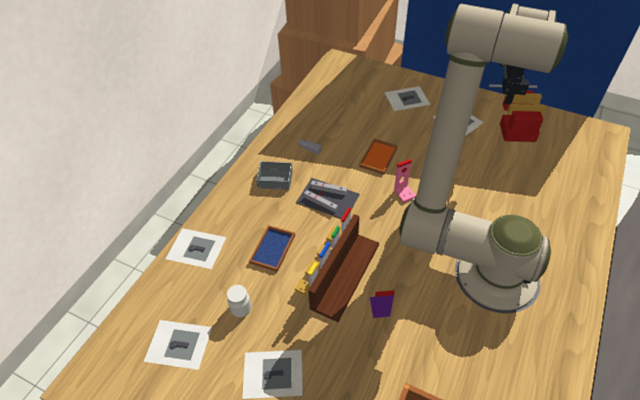

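View pics/top0.png

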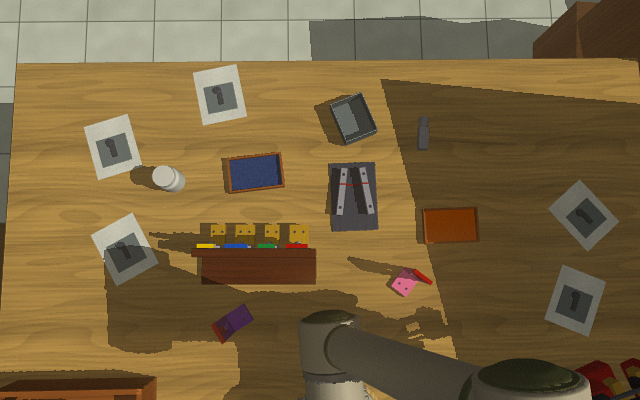

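The side view shows four brackets on the board (about (325,250)), with the blue tray at (272,248), the gauge at (328,195) and the orange tray at (378,155). In the top view the band order by column is yellow 205, blue 236, green 266, red 296. The gauge at (353,195) narrows upwards, towards world +x. Pink (405,280) and purple (233,322) look-alikes stand apart from these. Next I fit the poses.

```bash
cat > h.py <<'E'
from cell import bot
import cv2,numpy as np
from scipy.optimize import minimize
from scipy.spatial.transform import Rotation as Ro
def box(x0,x1,y0,y1,z0,z1): return np.array([[x,y,z] for x in(x0,x1) for y in(y0,y1) for z in(z0,z1)])/1000.
SH={'gauge':[box(-90,90,-60,60,0,5)],'tray':[box(-46,46,-71,71,0,16)],
 'board':[box(-10,10,-145,145,0,108),box(-80,-10,-145,145,0,16)],
 'partsbox':[box(-55,55,-45,45,0,40)],'jar':[box(-30,30,-30,30,0,85)]}
def proj(P,c):
    p=bot.camera_params(c);K=np.array([[p['fx'],0,p['cx']],[0,p['fy'],p['cy']],[0,0,1]])
    return cv2.projectPoints(np.atleast_2d(P).astype(float),np.array(p['rvec']),np.array(p['tvec']),K,None)[0][:,0]
def back(px,z,c):
    p=bot.camera_params(c);R=Ro.from_rotvec(p['rvec']).as_matrix();C=-R.T@np.array(p['tvec'])
    d=R.T@np.array([(px[0]-p['cx'])/p['fx'],(px[1]-p['cy'])/p['fy'],1]);return C+d*(z-C[2])/d[2]
def place(P,q): return P@Ro.from_euler('z',q[2]).as_matrix().T+np.array([q[0],q[1],0])
def fit(shape,mask,c,yaws):
    """pose x,y,yaw whose silhouette matches the mask (IoU)"""
    S=4;M=cv2.resize(mask.astype(np.uint8),None,fx=S,fy=S)
    r,cc=np.nonzero(mask);ctr=back((np.mean(cc),np.mean(r)),.02,c)
    def cost(q):
        I=np.zeros_like(M)
        for b in SH[shape]:
            u=proj(place(b,(q[0],q[1],q[2])),c)
            cv2.fillConvexPoly(I,cv2.convexHull(np.round((u+.5)*S).astype(np.int32)),1)
        return 1-(I&M).sum()/max(1,(I|M).sum())
    best=min((minimize(cost,[ctr[0],ctr[1],y],method='Nelder-Mead',options=dict(initial_simplex=[[ctr[0],ctr[1],y],[ctr[0]+.02,ctr[1],y],[ctr[0],ctr[1]+.02,y],[ctr[0],ctr[1],y+.2]],xatol=1e-4,fatol=1e-5)) for y in yaws),key=lambda r:r.fun)
    return best.x,1-best.fun
def look(name,shape,c='top',yaws=(-.4,0,.4)):
    out=[]
    for d in bot.masks_of(name,c)[:3]:
        if d['conf']<.3: continue
        q,i=fit(shape,d['mask'],c,yaws);out.append((q,i,d['conf']));print(name,c,np.round(q,4),'iou %.3f conf %.2f'%(i,d['conf']),np.round(d['pixel']))
    return out
def go(x,y,z,yaw):
    """tool shift (mm), twist (deg) to TCP x,y,z with tool z (jaws) along yaw (mod pi)"""
    s=bot.read_state();R=Ro.from_rotvec(s['tcp_rot']).as_matrix()
    d=R.T@(np.array([x,y,z])-s['eef_pos'])*1000
    t=np.array([np.cos(yaw),np.sin(yaw),0]);tt=R.T@t
    a=np.degrees(np.arctan2(tt[0],tt[2]));a=(a+90)%180-90
    print('t %.1f'%s['time_s'],'dp',np.round(d,1),'twist %.1f'%a,'rows',int(np.ceil(max(np.linalg.norm(d)/50,abs(a)/8.59))),'F',np.round(s['force'],1),'w %.4f'%s['width'])
E
python3 - <<'E'
from h import *
s=bot.read_state();print(Ro.from_rotvec(s['tcp_rot']).as_matrix().round(3))
bot.grab_frame('top');bot.grab_frame('side')
for n,sh in(('board','board'),('gauge','gauge'),('tray_blue','tray'),('tray_orange','tray'),('partsbox','partsbox'),('jar','jar')):
  for c in('top','side'): look(n,sh,c)
for n in('hammer','bracket_red','bracket_yellow','bracket_green','bracket_blue'):
  for c in('top','side'):
    for d in bot.masks_of(n,c)[:2]:
      r,k=np.nonzero(d['mask']);print(n,c,round(d['conf'],2),np.round(d['pixel']),k.min(),k.max(),r.min(),r.max())
E
```

```text
[[-0.959 -0.     0.284]
 [-0.284  0.001 -0.959]
 [-0.    -1.    -0.001]]
board top [ 0.4345  0.1908 -0.0126] iou 0.958 conf 0.95 [259. 264.]
board side [0.4381 0.1906 0.0007] iou 0.943 conf 0.89 [338. 273.]
board side [ 0.5758 -0.0783 -0.3123] iou 0.403 conf 0.75 [325. 200.]
gauge top [ 0.5769 -0.0544  0.0204] iou 0.974 conf 0.70 [352. 196.]
gauge side [ 0.5805 -0.0552  0.0394] iou 0.910 conf 0.59 [325. 196.]
gauge side [0.4168 0.2201 1.5709] iou 0.610 conf 0.51 [338. 274.]
tray_blue top [0.642  0.202  0.1177] iou 0.962 conf 0.88 [258. 171.]
tray_blue side [0.6446 0.2017 0.1184] iou 0.969 conf 0.57 [272. 250.]
tray_orange top [0.6419 0.2016 0.1137] iou 0.957 conf 0.71 [257. 172.]
tray_orange top [ 0.4968 -0.3042  0.0145] iou 0.969 conf 0.67 [451. 228.]
tray_orange side [ 0.4999 -0.3043  0.0254] iou 0.965 conf 0.56 [377. 154.]
partsbox top [ 0.78   -0.0571  0.3743] iou 0.969 conf 0.60 [354. 117.]
partsbox top [ 0.4858  0.2234 -0.2274] iou 0.286 conf 0.45 [246. 237.]
partsbox side [ 0.7825 -0.0553  0.4024] iou 0.967 conf 0.76 [273. 175.]
jar top [ 0.6243  0.4117 -0.5424] iou 0.747 conf 0.95 [168. 176.]
jar side [0.6284 0.4133 0.7984] iou 0.712 conf 0.73 [237. 300.]
hammer top 0.46 [350. 196.] 330 377 162 231
hammer side 0.89 [318. 142.] 298 344 107 153
hammer side 0.27 [309. 282.] 294 317 263 294
bracket_red top 0.95 [296. 239.] 286 308 226 248
bracket_red top 0.93 [232. 324.] 212 252 305 342
bracket_red side 0.97 [383. 304.] 370 393 291 317
bracket_red side 0.84 [403. 184.] 394 415 160 202
bracket_yellow side 0.53 [306. 283.] 295 317 265 295
bracket_green top 0.61 [271. 238.] 259 279 225 248
bracket_green side 0.5 [334. 235.] 317 339 227 253
bracket_blue top 0.65 [243. 240.] 226 254 225 248
bracket_blue side 0.52 [320. 260.] 306 328 244 272
```

```bash
cat >> h.py <<'E'
HUE={'red':(0,6),'yellow':(25,34),'green':(45,75),'blue':(105,120)}
def band(col,z,win,c='top'):
    im=bot.grab_frame(c);h=cv2.cvtColor(im,cv2.COLOR_RGB2HSV);lo,hi=HUE[col]
    m=(h[...,0]>=lo)&(h[...,0]<=hi)&(h[...,1]>150)&(h[...,2]>60)
    w=np.zeros_like(m);w[win[1]:win[3],win[0]:win[2]]=1;m&=w
    n,l,st,ce=cv2.connectedComponentsWithStats(m.astype(np.uint8))
    if n<2: print(col,'none');return
    i=1+np.argmax(st[1:,4]);mm=(l==i).astype(np.uint8)
    p=cv2.findNonZero(mm);(u,v),wh,a=cv2.minAreaRect(p)
    print(col,'box',st[i],'ctr px',np.round(ce[i],1),'world',back(ce[i],z,c).round(4),'rect',np.round(wh,1),round(a,1))
E
python3 - <<'E'
from h import *
for c in HUE: band(c,.150,(190,228,325,255))
im=bot.grab_frame('top')
cv2.imwrite('pics/crop1.png',cv2.resize(im[215:300,180:440,::-1],None,fx=3,fy=3,interpolation=cv2.INTER_CUBIC))
q=np.array([.4363,.1907,-.008])
for y in(-102,-34,34,102): print(place(np.array([[.015,y/1e3,.150]]),q), proj(place(np.array([[.015,y/1e3,.152]]),q),'top'))
print(back((344,107),.02,'side'),back((311,146),.03,'side'),back((424,133),.03,'top'))
E
```

```text
red box [286 244  22   4  87] ctr px [296.4 245.5] world [0.4479 0.089  0.15  ] rect [ 3. 21.] 90.0
yellow box [197 244  16   4  45] ctr px [204.1 245.4] world [0.4516 0.2947 0.15  ] rect [15.  3.] 0.0
green box [258 244  17   4  66] ctr px [265.8 245.5] world [0.4491 0.1574 0.15  ] rect [ 3. 16.] 90.0
blue box [224 244  23   4  89] ctr px [235.4 245.5] world [0.4501 0.2251 0.15  ] rect [ 3. 22.] 90.0
[[0.45048353 0.08858327 0.15      ]] [[296.50231811 244.33458188]]
[[0.45102752 0.15658109 0.15      ]] [[266.01510624 244.58218707]]
[[0.45157152 0.22457891 0.15      ]] [[235.45905691 244.83035132]]
[[0.45211551 0.29257674 0.15      ]] [[204.83393673 245.07907655]]
[ 0.71525065 -0.48375166  0.02      ] [ 0.72761646 -0.22740467  0.03      ] [ 0.73589697 -0.24111665  0.03      ]
```

View pics/crop1.png

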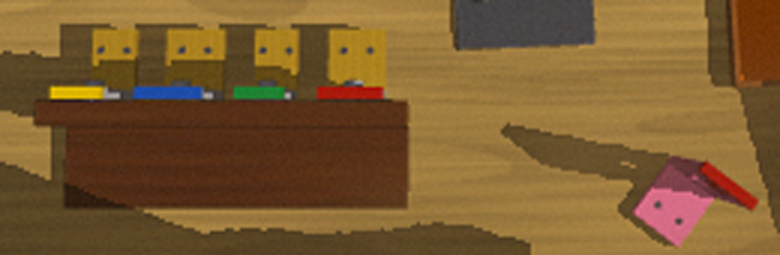

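The crop confirms the bands against the fitted screw positions within 2 mm. Red and blue look wide (22–23 px), yellow and green narrow (16–17 px). The pink look-alike stands free.

```bash
python3 -c "
from h import *
go(.449,.089,.28,-.007)"
```

```text
t 1.6 dp [-455.8  -41.2 -507.9] twist -73.1 rows 14 F [1.  0.6 0.3] w 0.0882
```

>>> arm_command --pt "-33 -10 -36" --pt "-65 -20 -73" --pt "-98 -30 -109" --pt "-130 -41 -145" --pt "-163 -41 -181" --pt "-195 -41 -218" --pt "-228 -41 -254" --pt "-260 -41 -290" --pt "-293 -41 -326" --pt "-326 -41 -363" --pt "-358 -41 -399" --pt "-391 -41 -435" --pt "-423 -41 -471" --pt "-456 -41 -508" --pt "-456 -41 -508" --pt "-456 -41 -508" --pt "-456 -41 -508" --pt "-456 -41 -508" --twist '[-5,-10,-15,-20,-25,-30,-36,-42,-47,-52,-57,-62,-67,-73,-73,-73,-73,-73]' --fingers '[1,1,1,1,1,1,1,1,1,1,1,1,1,1,0.5,0.5,0.5,0.5]' --force 40

```text
time_s: 3.35
eef_pos: [0.4489, 0.088, 0.2799]
tcp_rot: [-1.204, 1.217, -1.218]
force: [0.5, -0.2, 0.6]
width: 0.0586
```

```bash
python3 -c "
from h import *
s=bot.read_state();print(s['eef_pos'],s['joints'].round(2),Ro.from_rotvec(s['tcp_rot']).as_matrix().round(3))
go(.449,.089,.122,-.007)"
```

```text
[0.44894114 0.08803652 0.27992386] [-0.07  0.19  1.46 -0.    1.5  -0.05] [[-0.011  0.     1.   ]
 [-1.    -0.    -0.011]
 [ 0.    -1.     0.   ]]
t 3.4 dp [ -1.  157.9   0. ] twist -0.3 rows 4 F [ 0.5 -0.2  0.6] w 0.0586
```

>>> arm_command --pt "-1 40 0" --pt "-1 80 0" --pt "-1 120 0" --pt "-1 140 0" --pt "-1 158 0" --pt "-1 158 0" --pt "-1 158 0" --pt "-1 158 0" --pt "-1 158 0" --pt "-1 158 0" --pt "-1 158 0" --pt "-1 158 0" --pt "-1 158 0" --twist '[0,0,0,0,0,0,0,0,0,0,0,0,0]' --fingers '[0.5,0.5,0.5,0.5,0.5,0.3,0.2,0,0,0,0,0,0]'

```text
time_s: 4.65
eef_pos: [0.4492, 0.089, 0.1224]
tcp_rot: [-1.203, 1.216, -1.218]
force: [-0.7, -0.4, 6.2]
width: 0.0077
```

>>> arm_command --pt "0 -5 0" --pt "0 -12 0" --pt "0 -18 0" --pt "0 -25 0" --pt "0 -25 0" --pt "0 -25 5" --pt "0 -25 12" --pt "0 -25 20" --pt "0 -25 30" --pt "0 -25 40" --pt "0 -25 45" --pt "0 -25 45" --twist '[0,0,0,0,0,0,0,0,0,0,0,0]' --fingers '[0,0,0,0,0,0,0,0,0,0,0,0]'

```text
time_s: 5.85
eef_pos: [0.4949, 0.0884, 0.1473]
tcp_rot: [-1.203, 1.217, -1.218]
force: [-0.5, 0.1, -2.6]
width: 0.008
```

```bash
cat >> h.py <<'E'
G=(.578,-.0547,.025)
def gp(x,y=0): return place(np.array([[x,y,0]]),G)[0][:2]
E
python3 -c "
from h import *
im=np.hstack([bot.grab_frame('side')[130:330,230:430],bot.grab_frame('top')[130:330,200:400]])
cv2.imwrite('pics/a.png',cv2.resize(im[:,:,::-1],None,fx=2,fy=2))
x,y=gp(-.05-.026);go(x,y,.28,G[2])"
```

```text
t 6.0 dp [ 145.1 -132.6    9.7] twist -2.1 rows 4 F [-0.6  0.4 -2.6] w 0.0079
```

View pics/a.png

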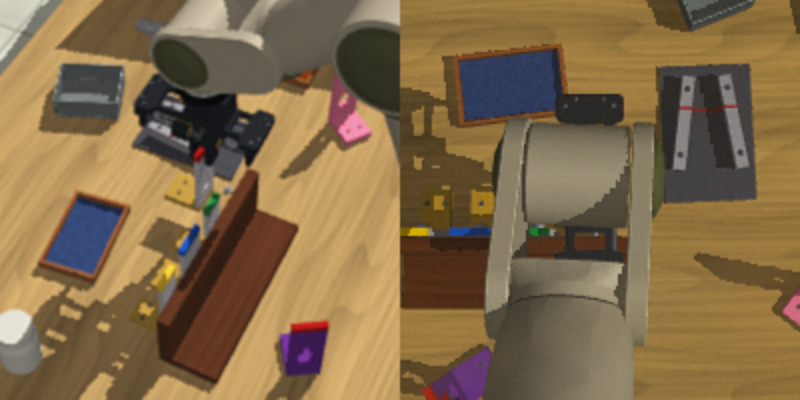

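Red is off the screw and held. Carrying it above the gauge mouth.

>>> arm_command --pt "0 -30 0" --pt "10 -60 0" --pt "25 -90 0" --pt "50 -120 2" --pt "80 -133 5" --pt "110 -133 8" --pt "130 -133 10" --pt "145 -133 10" --pt "145 -133 10" --pt "145 -133 10" --twist '[0,0,0,0,-1,-2,-2,-2,-2,-2]' --fingers '[0,0,0,0,0,0,0,0,0,0]'

```text
time_s: 6.95
eef_pos: [0.502, -0.056, 0.2803]
tcp_rot: [-1.22, 1.192, -1.192]
force: [0.2, 0.7, -3.2]
width: 0.0079
```

```bash
python3 -c "
from h import *
x,y=gp(-.05-.026);go(x,y,.110,G[2])
t=bot.grab_frame('top');s=bot.grab_frame('side')
bot.masks_of('tray_blue','top')
im=np.hstack([s[130:290,270:430],t[130:290,290:450]])
cv2.imwrite('pics/b.png',cv2.resize(im[:,:,::-1],None,fx=2.5,fy=2.5))"
```

```text
t 7.0 dp [  0.6 170.3  -0. ] twist -0.1 rows 4 F [ 0.2  0.7 -3.2] w 0.0079
```

View pics/b.png

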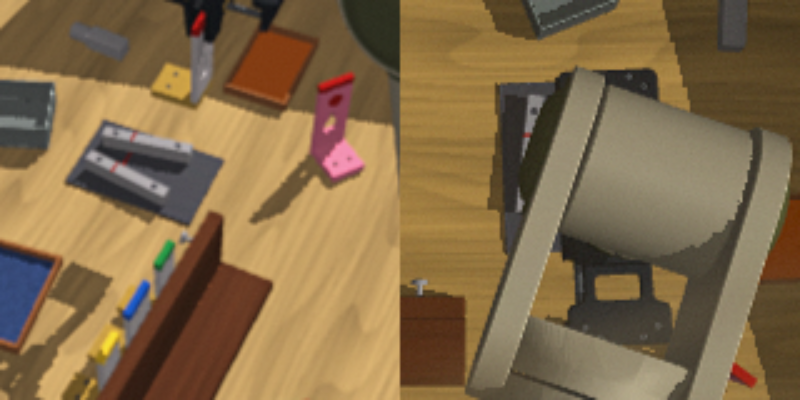

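Held upright with the foot at about (175,80) in the crop, ahead of the gauge. Descending.

>>> arm_command --pt "0 30 0" --pt "0 60 0" --pt "0 90 0" --pt "0 120 0" --pt "0 145 0" --pt "0 160 0" --pt "0 168 0" --pt "0 170 0" --pt "0 172 0" --pt "0 172 0" --twist '[0,0,0,0,0,0,0,0,0,0]' --fingers '[0,0,0,0,0,0,0,0,0,0]'

```text
time_s: 8.1
eef_pos: [0.5026, -0.0556, 0.109]
tcp_rot: [-1.22, 1.189, -1.192]
force: [-0.3, 0.1, -2.8]
width: 0.0081
```

```bash
python3 -c "
from h import *
x,y=gp(-.05-.026);go(x,y,.105,G[2])
s=bot.grab_frame('side')
cv2.imwrite('pics/c.png',cv2.resize(s[150:240,280:400,::-1],None,fx=5,fy=5,interpolation=cv2.INTER_CUBIC))
# edges of gauge centre line projected
for xx in(-.05,.03,.07): print(xx,(proj(np.r_[gp(xx),.005],'side')-[280,150])*5)"
```

```text
t 8.1 dp [ 1.   4.  -0.6] twist 0.0 rows 1 F [-0.3  0.1 -2.8] w 0.0081
-0.05 [[307.71559094 261.05980687]]
0.03 [[197.86227606 223.82859836]]
0.07 [[144.01305358 205.57815565]]
```

View pics/c.png

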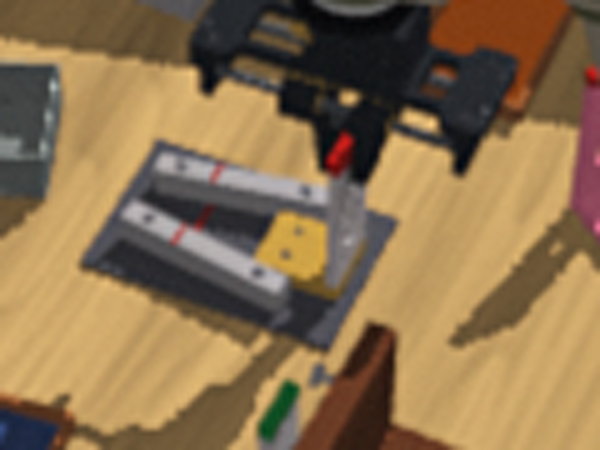

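The foot sits between the fences at about (300,245), roughly centred. Lowering to contact.

>>> arm_command --pt "0 1 0" --pt "0 2 0" --pt "0 3 0" --pt "0 3 0" --twist '[0,0,0,0]' --fingers '[0,0,0,0]'

```text
time_s: 8.55
eef_pos: [0.5026, -0.0557, 0.106]
tcp_rot: [-1.22, 1.189, -1.192]
force: [0.3, -0.1, -2.3]
width: 0.0079
```

>>> arm_command --pt "0 1 0" --pt "0 1 0" --pt "0 1 5" --pt "0 1 10" --pt "0 1 15" --pt "0 1 20" --pt "0 1 22" --pt "0 1 24" --pt "0 1 24" --twist '[0,0,0,0,0,0,0,0,0]' --fingers '[0,0,0,0,0,0,0,0,0]'

```text
time_s: 9.45
eef_pos: [0.5256, -0.056, 0.1125]
tcp_rot: [-1.223, 1.184, -1.196]
force: [-30.8, -0.1, 73.0]
width: 0.0107
```

>>> arm_command --pt "0 0 -4" --pt "0 0 -8" --pt "0 0 -12" --pt "0 0 -12" --twist '[0,0,0,0]' --fingers '[0,0,0,0]'

```text
time_s: 9.85
eef_pos: [0.5129, -0.0562, 0.1116]
tcp_rot: [-1.224, 1.186, -1.194]
force: [-0.0, -0.3, -1.9]
width: 0.0076
```

```bash
python3 -c "
from h import *
s=bot.grab_frame('side')
cv2.imwrite('pics/d.png',cv2.resize(s[150:240,280:400,::-1],None,fx=5,fy=5,interpolation=cv2.INTER_CUBIC))
st=bot.read_state();print(st['eef_pos'],st['force'],st['width'],Ro.from_rotvec(st['tcp_rot']).as_matrix().round(3))
"
```

```text
[ 0.51325483 -0.05627565  0.11165543] [-0.18242186 -0.45435975 -3.0388504 ] 0.00792310708423633 [[ 0.026  0.002  1.   ]
 [-1.    -0.005  0.026]
 [ 0.005 -1.     0.002]]
```

View pics/d.png

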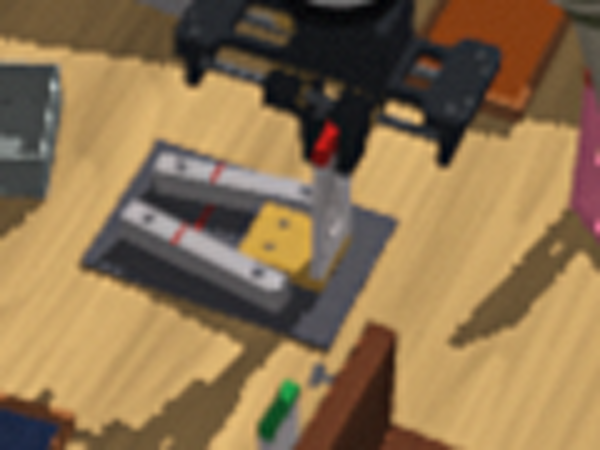

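The foot met the fences early and the push levered the tool up, so I backed off. The crop shows the bracket still upright in the grip, foot at (295,240). I'll go gently: lower to contact with a softer grip, then feel for the fences sideways.

>>> arm_command --pt "0 0 -5" --pt "0 0 -5" --pt "0 1 -5" --pt "0 2 -5" --pt "0 3 -5" --pt "0 3 -5" --twist '[0,0,0,0,0,0]' --fingers '[0,0,0,0,0,0]'

```text
time_s: 10.5
eef_pos: [0.5083, -0.0564, 0.1085]
tcp_rot: [-1.223, 1.186, -1.194]
force: [0.2, 0.0, -2.4]
width: 0.0076
```

>>> arm_command --pt "0 1 0" --pt "0 2 0" --pt "0 3 0" --pt "0 3 0" --twist '[0,0,0,0]' --fingers '[0,0,0,0]'

```text
time_s: 10.9
eef_pos: [0.5083, -0.0564, 0.1055]
tcp_rot: [-1.223, 1.186, -1.194]
force: [-0.4, 0.8, -0.5]
width: 0.0076
```

>>> arm_command --pt "0 -1 0" --pt "1 -1 0" --pt "2 -1 0" --pt "3 -1 0" --pt "3 -1 0" --twist '[0,0,0,0,0]' --fingers '[0,0,0,0,0]'

```text
time_s: 11.4
eef_pos: [0.5084, -0.0596, 0.1065]
tcp_rot: [-1.223, 1.186, -1.195]
force: [-0.3, 0.4, -3.7]
width: 0.0076
```

>>> arm_command --pt "1 0 0" --pt "2 0 0" --pt "2 0 0" --twist '[0,0,0]' --fingers '[0,0,0]'

```text
time_s: 11.7
eef_pos: [0.5084, -0.0616, 0.1065]
tcp_rot: [-1.223, 1.186, -1.194]
force: [0.7, -0.3, -2.0]
width: 0.0078
```

>>> arm_command --pt "-2 0 0" --pt "-4 0 0" --pt "-6 0 0" --pt "-7 0 0" --pt "-7 0 0" --twist '[0,0,0,0,0]' --fingers '[0,0,0,0,0]'

```text
time_s: 12.2
eef_pos: [0.5082, -0.0544, 0.1065]
tcp_rot: [-1.223, 1.186, -1.194]
force: [-0.5, 0.3, -3.6]
width: 0.0078
```

>>> arm_command --pt "-1 0 0" --pt "-2 0 0" --pt "-2 0 0" --twist '[0,0,0]' --fingers '[0,0,0]'

```text
time_s: 12.5
eef_pos: [0.5083, -0.0527, 0.1067]
tcp_rot: [-1.224, 1.185, -1.195]
force: [-0.9, -2.6, -1.5]
width: 0.0072
```

>>> arm_command --pt "-2 0 0" --pt "-2 0 0" --twist '[0,0]' --fingers '[0,0]'

```text
time_s: 12.7
eef_pos: [0.5082, -0.0512, 0.1069]
tcp_rot: [-1.225, 1.185, -1.196]
force: [-2.3, -5.0, 0.8]
width: 0.0074
```

>>> arm_command --pt "-2 0 0" --pt "4 0 0" --pt "8 0 0" --pt "11 0 0" --pt "12 0 0" --pt "12 0 0" --twist '[0,0,0,0,0,0]' --fingers '[0,0,0,0,0,0]'

```text
time_s: 13.3
eef_pos: [0.5083, -0.0627, 0.1069]
tcp_rot: [-1.224, 1.186, -1.195]
force: [-1.6, 4.2, 0.3]
width: 0.0073
```

>>> arm_command --pt "1 0 0" --pt "1 0 0" --twist '[0,0]' --fingers '[0,0]'

```text
time_s: 13.5
eef_pos: [0.5082, -0.0632, 0.1069]
tcp_rot: [-1.224, 1.186, -1.194]
force: [-1.5, 4.8, 0.5]
width: 0.0076
```

Centre is at y ≈ -0.0573, so I had been about 1.3 mm off, which explains the early jam (8–9 mm short). Now recentring and advancing gently.

>>> arm_command --pt "-3 0 0" --pt "-6 0 0" --pt "-6 0 3" --pt "-6 0 6" --pt "-6 0 9" --pt "-6 0 12" --pt "-6 0 14" --pt "-6 0 14" --twist '[0,0,0,0,0,0,0,0]' --fingers '[0,0,0,0,0,0,0,0]' --force 20

```text
time_s: 14.3
eef_pos: [0.5223, -0.0569, 0.1069]
tcp_rot: [-1.224, 1.186, -1.194]
force: [0.2, 0.2, -3.2]
width: 0.0077
```

>>> arm_command --pt "0 0 1" --pt "0 0 2" --pt "0 0 2" --twist '[0,0,0]' --fingers '[0,0,0]'

```text
time_s: 14.6
eef_pos: [0.5244, -0.0568, 0.1069]
tcp_rot: [-1.224, 1.186, -1.194]
force: [0.9, 0.2, -2.2]
width: 0.008
```

>>> arm_command --pt "0 0 1" --pt "0 0 2" --pt "0 0 2" --twist '[0,0,0]' --fingers '[0,0,0]'

```text
time_s: 14.9
eef_pos: [0.5265, -0.0568, 0.1069]
tcp_rot: [-1.224, 1.186, -1.194]
force: [0.5, -0.3, -3.0]
width: 0.0082
```

>>> arm_command --pt "0 1 1" --pt "0 1 2" --pt "0 1 2" --twist '[0,0,0]' --fingers '[0,0,0]'

```text
time_s: 15.2
eef_pos: [0.5285, -0.0568, 0.1058]
tcp_rot: [-1.224, 1.186, -1.194]
force: [-0.2, -0.9, -2.9]
width: 0.0077
```

>>> arm_command --pt "0 0 1" --pt "0 0 2" --pt "0 0 2" --twist '[0,0,0]' --fingers '[0,0,0]'

```text
time_s: 15.5
eef_pos: [0.5306, -0.0568, 0.1058]
tcp_rot: [-1.224, 1.186, -1.194]
force: [-1.4, 0.3, -1.6]
width: 0.0079
```

>>> arm_command --pt "0 0 1" --pt "0 0 1" --twist '[0,0]' --fingers '[0,0]'

```text
time_s: 15.7
eef_pos: [0.5317, -0.0569, 0.1059]
tcp_rot: [-1.224, 1.186, -1.194]
force: [-1.6, -1.0, -2.0]
width: 0.0079
```

>>> arm_command --pt "0 0 1" --pt "0 0 1" --twist '[0,0]' --fingers '[0,0]'

```text
time_s: 15.9
eef_pos: [0.5328, -0.0569, 0.1057]
tcp_rot: [-1.224, 1.186, -1.195]
force: [-0.6, -1.4, -2.4]
width: 0.0078
```

>>> arm_command --pt "0 0 1" --pt "0 0 2" --pt "0 0 2" --twist '[0,0,0]' --fingers '[0,0,0]'

```text
time_s: 16.2
eef_pos: [0.5346, -0.0568, 0.106]
tcp_rot: [-1.224, 1.186, -1.194]
force: [-5.1, -0.9, 2.8]
width: 0.0073
```

>>> arm_command --pt "0 0 1" --pt "0 0 1" --twist '[0,0]' --fingers '[0,0]'

```text
time_s: 16.4
eef_pos: [0.5352, -0.0566, 0.1063]
tcp_rot: [-1.225, 1.187, -1.193]
force: [-5.7, -1.2, 3.3]
width: 0.0076
```

Wedged at about 5–6 N with the front edge near gauge x = 10 mm, well short of the line, so red is wide. Holding briefly, then back out and up.

>>> arm_command --pt "0 0 0" --pt "0 0 0" --pt "0 0 0" --pt "0 0 0" --pt "0 0 0" --pt "0 0 -5" --pt "0 0 -12" --pt "0 0 -20" --pt "0 -20 -25" --pt "0 -50 -25" --pt "0 -85 -25" --pt "0 -125 -25" --pt "0 -160 -25" --pt "0 -174 -25" --pt "0 -174 -25" --twist '[0,0,0,0,0,0,0,0,0,0,0,0,0,0,0]' --fingers '[0,0,0,0,0,0,0,0,0,0,0,0,0,0,0]' --force 35

```text
time_s: 17.9
eef_pos: [0.5103, -0.0564, 0.2822]
tcp_rot: [-1.223, 1.183, -1.196]
force: [-0.4, -0.0, -3.6]
width: 0.0078
```

```bash
sed -i 's/^G=.*/G=(.580,-.0556,.026)/' h.py; python3 -c "
from h import *
bot.grab_frame('top');bot.grab_frame('side')
a=look('tray_orange','tray','top');look('tray_orange','tray','side');look('tray_blue','tray','side')
q=(.4985,-.3042,.02)
x,y,_=place(np.array([[-.026,-.033,0]]),q)[0];print(x,y);go(x,y,.28,q[2])"
```

```text
tray_orange top [ 0.4959 -0.3133  0.0456] iou 0.726 conf 0.92 [458. 228.]
tray_orange side [ 0.4993 -0.304   0.0436] iou 0.931 conf 0.90 [376. 157.]
tray_blue side [0.6447 0.2018 0.107 ] iou 0.955 conf 0.87 [273. 249.]
tray_blue side [0.5126 0.2347 0.5233] iou 0.226 conf 0.67 [309. 283.]
0.473165155827549 -0.33771336555402376
t 18.1 dp [ 2.804e+02  2.000e-01 -4.410e+01] twist 0.4 rows 6 F [ 0.1  0.4 -2.6] w 0.0080
```

>>> arm_command --pt "15 0 -3" --pt "40 0 -7" --pt "75 0 -13" --pt "115 0 -20" --pt "155 0 -26" --pt "195 0 -32" --pt "235 0 -38" --pt "262 0 -42" --pt "276 0 -44" --pt "280 0 -44" --pt "280 0 -44" --pt "280 0 -44" --twist '[0,0,0,0,0,0,0,0,0,0,0,0]' --fingers '[0,0,0,0,0,0,0,0,0,0,0,0]'

```text
time_s: 19.35
eef_pos: [0.4735, -0.3361, 0.2802]
tcp_rot: [-1.226, 1.188, -1.19]
force: [0.2, -0.0, -2.7]
width: 0.0075
```

```bash
python3 -c "
from h import *
t=bot.grab_frame('top');s=bot.grab_frame('side')
look('tray_orange','tray','side');look('tray_orange','tray','top')
q=(.499,-.304,.03)
x,y,_=place(np.array([[-.026,-.033,0]]),q)[0];go(x,y,.109,q[2])"
```

```text
tray_orange side [ 0.4985 -0.3038  0.0155] iou 0.953 conf 0.69 [379. 156.]
tray_orange top [ 0.4962 -0.3045  0.0075] iou 0.958 conf 0.69 [452. 225.]
tray_orange top [ 0.4755  0.1255 -0.1609] iou 0.162 conf 0.48 [273. 239.]
t 19.6 dp [  0.5 171.4   0.8] twist -0.1 rows 4 F [ 0.3  0.1 -3.1] w 0.0080
```

>>> arm_command --pt "0 30 0" --pt "0 65 0" --pt "0 100 0" --pt "0 130 0" --pt "0 150 0" --pt "0 164 0" --pt "0 171 0" --pt "0 173 0" --pt "0 174 0" --pt "0 175 0" --pt "0 175 0" --twist '[0,0,0,0,0,0,0,0,0,0,0]' --fingers '[0,0,0,0,0,0,0,0,0,0,0]'

```text
time_s: 20.65
eef_pos: [0.4733, -0.3374, 0.1059]
tcp_rot: [-1.227, 1.187, -1.192]
force: [-0.0, 0.6, -1.6]
width: 0.0079
```

Contact is starting; I release gently and rise.

>>> arm_command --pt "0 0 0" --pt "0 0 0" --pt "0 0 0" --pt "0 0 0" --pt "0 0 0" --pt "0 0 0" --pt "0 -20 0" --pt "0 -60 0" --pt "0 -105 0" --pt "0 -150 0" --pt "0 -174 0" --pt "0 -174 0" --twist '[0,0,0,0,0,0,0,0,0,0,0,0]' --fingers '[0.1,0.15,0.2,0.3,0.4,0.5,0.5,0.5,0.5,0.5,0.5,0.5]'

```text
time_s: 21.85
eef_pos: [0.4742, -0.3371, 0.2836]
tcp_rot: [-1.227, 1.181, -1.198]
force: [-0.5, 0.4, -0.3]
width: 0.044
```

```bash
python3 -c "
from h import *
go(.4516,.2940,.28,-.007)
s=bot.grab_frame('side');t=bot.grab_frame('top')
im=np.hstack([s[70:270,300:450],t[130:330,390:540]])
cv2.imwrite('pics/e.png',cv2.resize(im[:,:,::-1],None,fx=2.5,fy=2.5))"
```

```text
t 21.9 dp [-631.4   -2.9   -4.8] twist 2.0 rows 13 F [-0.5  0.4 -0.3] w 0.0440
```

View pics/e.png

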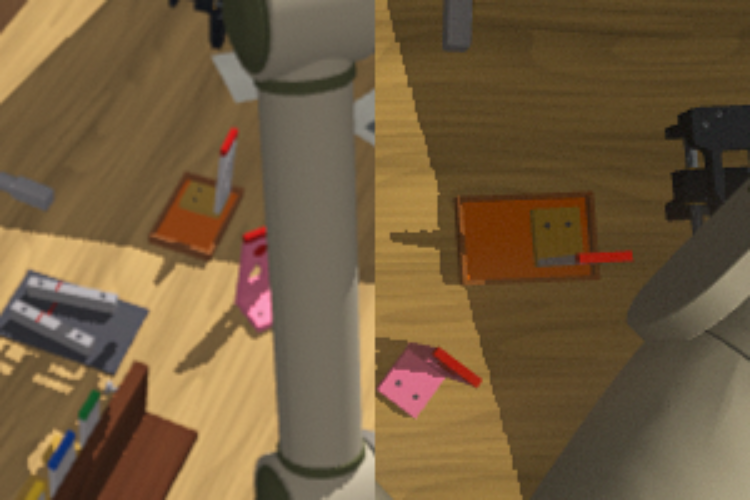

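Red stands upright in the orange tray (side crop (225,170), top crop (557,235)). Next is yellow.

>>> arm_command --pt "-40 -3 0" --pt "-90 -3 -1" --pt "-140 -3 -1" --pt "-190 -3 -1" --pt "-240 -3 -2" --pt "-290 -3 -2" --pt "-340 -3 -3" --pt "-390 -3 -3" --pt "-440 -3 -4" --pt "-490 -3 -4" --pt "-540 -3 -4" --pt "-580 -3 -5" --pt "-610 -3 -5" --pt "-632 -3 -5" --pt "-632 -3 -5" --pt "-632 -3 -5" --pt "-632 -3 -5" --twist '[0,0,0,0,0,0,0,0,0,1,1,2,2,2,2,2,2]' --fingers '[0.5,0.5,0.5,0.5,0.5,0.5,0.5,0.5,0.5,0.5,0.5,0.5,0.5,0.5,0.5,0.5,0.5]'

```text
time_s: 23.65
eef_pos: [0.4507, 0.2943, 0.2787]
tcp_rot: [-1.211, 1.215, -1.218]
force: [0.5, -0.4, 0.7]
width: 0.0441
```

```bash
python3 -c "
from h import *
s=bot.read_state();print(s['joints'].round(2),s['eef_pos'])
go(.4515,.2935,.122,-.007)"
```

```text
[ 0.36  0.34  1.25 -0.    1.56  0.37] [0.45068555 0.2942694  0.27872315]
t 23.6 dp [-1.000e-01  1.567e+02  1.200e+00] twist -0.1 rows 4 F [ 0.5 -0.4  0.7] w 0.0441
```

>>> arm_command --pt "0 40 1" --pt "0 80 1" --pt "0 120 1" --pt "0 142 1" --pt "0 157 1" --pt "0 157 1" --pt "0 157 1" --pt "0 157 1" --pt "0 157 1" --pt "0 157 1" --pt "0 157 1" --pt "0 157 1" --pt "0 157 1" --pt "0 157 1" --twist '[0,0,0,0,0,0,0,0,0,0,0,0,0,0]' --fingers '[0.5,0.5,0.5,0.5,0.5,0.4,0.3,0.2,0.1,0,0,0,0,0]'

```text
time_s: 25.05
eef_pos: [0.4517, 0.2935, 0.1224]
tcp_rot: [-1.21, 1.214, -1.218]
force: [0.8, -0.6, 5.6]
width: 0.0074
```

>>> arm_command --pt "0 -5 0" --pt "0 -12 0" --pt "0 -18 0" --pt "0 -25 0" --pt "0 -25 0" --pt "0 -25 5" --pt "0 -25 12" --pt "0 -25 20" --pt "0 -25 30" --pt "0 -25 40" --pt "0 -25 45" --pt "0 -25 45" --twist '[0,0,0,0,0,0,0,0,0,0,0,0]' --fingers '[0,0,0,0,0,0,0,0,0,0,0,0]'

```text
time_s: 26.25
eef_pos: [0.4975, 0.2932, 0.1471]
tcp_rot: [-1.21, 1.214, -1.218]
force: [0.1, 0.5, -2.9]
width: 0.0077
```

```bash
python3 -c "
from h import *
x,y=gp(-.05-.026);go(x,y,.28,G[2])"
```

```text
t 26.2 dp [ 351.3 -131.2    9.4] twist -2.0 rows 8 F [ 0.1  0.5 -2.9] w 0.0077
```

>>> arm_command --pt "0 -30 0" --pt "0 -65 0" --pt "0 -100 0" --pt "15 -122 0" --pt "45 -131 1" --pt "85 -131 2" --pt "130 -131 4" --pt "175 -131 5" --pt "220 -131 6" --pt "265 -131 8" --pt "305 -131 9" --pt "335 -131 9" --pt "351 -131 9" --pt "351 -131 9" --pt "351 -131 9" --twist '[0,0,0,0,0,0,0,-1,-1,-1,-2,-2,-2,-2,-2]' --fingers '[0,0,0,0,0,0,0,0,0,0,0,0,0,0,0]'

```text
time_s: 27.75
eef_pos: [0.5034, -0.0568, 0.2797]
tcp_rot: [-1.226, 1.189, -1.192]
force: [-0.8, 0.1, -3.0]
width: 0.008
```

```bash
python3 -c "
from h import *
x,y=gp(-.05-.026);go(x,y,.1065,G[2])"
```

```text
t 27.8 dp [ -0.  173.2   0.8] twist 0.0 rows 4 F [-0.8  0.1 -3. ] w 0.0080
```

>>> arm_command --pt "0 35 0" --pt "0 70 0" --pt "0 105 0" --pt "0 135 0" --pt "0 155 0" --pt "0 167 0" --pt "0 172 0" --pt "0 173 0" --pt "0 173 8" --pt "0 173 16" --pt "0 173 24" --pt "0 173 32" --pt "0 173 40" --pt "0 173 45" --pt "0 173 45" --twist '[0,0,0,0,0,0,0,0,0,0,0,0,0,0,0]' --fingers '[0,0,0,0,0,0,0,0,0,0,0,0,0,0,0]'

```text
time_s: 29.25
eef_pos: [0.5488, -0.0565, 0.1065]
tcp_rot: [-1.226, 1.189, -1.192]
force: [0.2, 0.1, -3.3]
width: 0.0077
```

>>> arm_command --pt "1 0 0" --pt "2 0 0" --pt "3 0 0" --pt "4 0 0" --pt "4 0 0" --twist '[0,0,0,0,0]' --fingers '[0,0,0,0,0]'

```text
time_s: 29.75
eef_pos: [0.5486, -0.0603, 0.1066]
tcp_rot: [-1.225, 1.189, -1.192]
force: [-1.8, 2.9, -0.5]
width: 0.0075
```

Contact (2.9 N) on that side at -0.0603. Now the other side.

>>> arm_command --pt "-2 0 0" --pt "-4 0 0" --pt "-6 0 0" --pt "-8 0 0" --pt "-8 0 0" --twist '[0,0,0,0,0]' --fingers '[0,0,0,0,0]'

```text
time_s: 30.25
eef_pos: [0.5484, -0.052, 0.1066]
tcp_rot: [-1.226, 1.189, -1.192]
force: [0.7, 0.2, -3.8]
width: 0.0077
```

>>> arm_command --pt "-1 0 0" --pt "-1 0 0" --twist '[0,0]' --fingers '[0,0]'

```text
time_s: 30.45
eef_pos: [0.5484, -0.0512, 0.1067]
tcp_rot: [-1.226, 1.189, -1.192]
force: [-0.4, -0.8, -3.0]
width: 0.0081
```

>>> arm_command --pt "-1 0 0" --pt "-1 0 0" --twist '[0,0]' --fingers '[0,0]'

```text
time_s: 30.65
eef_pos: [0.5485, -0.0504, 0.1067]
tcp_rot: [-1.226, 1.188, -1.193]
force: [-0.8, -1.9, -3.4]
width: 0.0083
```

>>> arm_command --pt "2 0 0" --pt "5 0 0" --pt "5 0 5" --pt "5 0 10" --pt "5 0 15" --pt "5 0 19" --pt "5 0 19" --twist '[0,0,0,0,0,0,0]' --fingers '[0,0,0,0,0,0,0]' --force 20

```text
time_s: 31.35
eef_pos: [0.5681, -0.0548, 0.1066]
tcp_rot: [-1.226, 1.188, -1.193]
force: [1.1, -0.1, -2.9]
width: 0.0077
```

>>> arm_command --pt "0 1 1" --pt "0 1 2" --pt "0 1 3" --pt "0 1 3" --twist '[0,0,0,0]' --fingers '[0,0,0,0]'

```text
time_s: 31.75
eef_pos: [0.5702, -0.0548, 0.1065]
tcp_rot: [-1.228, 1.189, -1.192]
force: [-7.4, -0.1, 7.9]
width: 0.0078
```

>>> arm_command --pt "0 0 1" --pt "0 0 2" --pt "0 0 2" --twist '[0,0,0]' --fingers '[0,0,0]'

```text
time_s: 32.05
eef_pos: [0.5723, -0.0547, 0.1064]
tcp_rot: [-1.228, 1.189, -1.192]
force: [0.3, 0.6, -2.0]
width: 0.0078
```

>>> arm_command --pt "0 0 1" --pt "0 0 2" --pt "0 0 2" --twist '[0,0,0]' --fingers '[0,0,0]'

```text
time_s: 32.35
eef_pos: [0.5741, -0.0546, 0.1063]
tcp_rot: [-1.228, 1.19, -1.191]
force: [-4.0, -0.5, 0.4]
width: 0.0075
```

>>> arm_command --pt "0 0 1" --pt "0 0 1" --twist '[0,0]' --fingers '[0,0]'

```text
time_s: 32.55
eef_pos: [0.5748, -0.0546, 0.1066]
tcp_rot: [-1.229, 1.19, -1.191]
force: [-4.1, -0.0, 3.1]
width: 0.008
```

Wedged at 0.5748, gauge x ≈ 20 mm and past the line, so yellow is narrow. Holding, then out and up.

>>> arm_command --pt "0 0 0" --pt "0 0 0" --pt "0 0 0" --pt "0 0 0" --pt "0 0 0" --pt "0 0 -5" --pt "0 0 -12" --pt "0 0 -20" --pt "0 -20 -25" --pt "0 -50 -25" --pt "0 -85 -25" --pt "0 -125 -25" --pt "0 -160 -25" --pt "0 -174 -25" --pt "0 -174 -25" --twist '[0,0,0,0,0,0,0,0,0,0,0,0,0,0,0]' --fingers '[0,0,0,0,0,0,0,0,0,0,0,0,0,0,0]' --force 35

```text
time_s: 34.05
eef_pos: [0.5508, -0.0545, 0.2827]
tcp_rot: [-1.227, 1.186, -1.194]
force: [-0.3, -0.4, -3.4]
width: 0.0076
```

```bash
python3 -c "
from h import *
bot.grab_frame('top');bot.grab_frame('side')
look('tray_blue','tray','top');look('tray_blue','tray','side')
q=(.644,.202,.112)
x,y,_=place(np.array([[-.026,.033,0]]),q)[0];print(x,y);go(x,y,.28,q[2])"
```

```text
tray_blue top [0.6425 0.2013 0.1213] iou 0.956 conf 0.86 [259. 170.]
tray_blue side [0.6441 0.2018 0.1173] iou 0.925 conf 0.72 [273. 252.]
0.6144746238656712 0.231887324472532
t 34.2 dp [-284.3   -2.6   72.1] twist -4.9 rows 6 F [-0.  -0.1 -2.5] w 0.0078
```

>>> arm_command --pt "-15 0 4" --pt "-45 0 11" --pt "-85 0 22" --pt "-125 0 32" --pt "-165 0 42" --pt "-205 0 52" --pt "-240 0 61" --pt "-268 0 68" --pt "-282 0 72" --pt "-284 0 72" --pt "-284 0 72" --pt "-284 0 72" --twist '[0,-1,-2,-3,-4,-5,-5,-5,-5,-5,-5,-5]' --fingers '[0,0,0,0,0,0,0,0,0,0,0,0]'

```text
time_s: 35.45
eef_pos: [0.6143, 0.2303, 0.2775]
tcp_rot: [-1.269, 1.129, -1.125]
force: [0.8, 0.2, -2.7]
width: 0.0077
```

```bash
python3 -c "
from h import *
bot.grab_frame('side')
look('tray_blue','tray','side')
q=(.644,.202,.117)
x,y,_=place(np.array([[-.026,.033,0]]),q)[0];go(x,y,.106,q[2])"
```

```text
tray_blue side [0.6441 0.2014 0.1002] iou 0.954 conf 0.72 [272. 249.]
t 35.5 dp [ -2.  171.7   1.4] twist -0.2 rows 4 F [ 0.4 -0.4 -2.5] w 0.0075
```

>>> arm_command --pt "-2 35 1" --pt "-2 70 1" --pt "-2 105 1" --pt "-2 132 1" --pt "-2 151 1" --pt "-2 163 1" --pt "-2 169 1" --pt "-2 171 1" --pt "-2 172 1" --pt "-2 172 1" --twist '[0,0,0,0,0,0,0,0,0,0]' --fingers '[0,0,0,0,0,0,0,0,0,0]'

```text
time_s: 36.55
eef_pos: [0.6143, 0.2317, 0.1065]
tcp_rot: [-1.268, 1.128, -1.126]
force: [0.4, -0.4, -3.0]
width: 0.0075
```

>>> arm_command --pt "0 0 0" --pt "0 0 0" --pt "0 0 0" --pt "0 0 0" --pt "0 0 0" --pt "0 0 0" --pt "0 -20 0" --pt "0 -60 0" --pt "0 -105 0" --pt "0 -150 0" --pt "0 -174 0" --pt "0 -174 0" --twist '[0,0,0,0,0,0,0,0,0,0,0,0]' --fingers '[0.1,0.15,0.2,0.3,0.4,0.5,0.5,0.5,0.5,0.5,0.5,0.5]'

```text
time_s: 37.75
eef_pos: [0.616, 0.2327, 0.2846]
tcp_rot: [-1.261, 1.123, -1.129]
force: [0.2, -0.6, 0.1]
width: 0.0436
```

```bash
python3 -c "
from h import *
go(.450,.157,.28,-.007)
s=bot.grab_frame('side');t=bot.grab_frame('top')
im=np.hstack([s[180:340,200:360],t[130:290,190:350]])
cv2.imwrite('pics/f.png',cv2.resize(im[:,:,::-1],None,fx=2.5,fy=2.5))"
```

```text
t 37.8 dp [  56.5    4.6 -173.5] twist 6.9 rows 4 F [ 0.2 -0.6  0.1] w 0.0436
```

View pics/f.png

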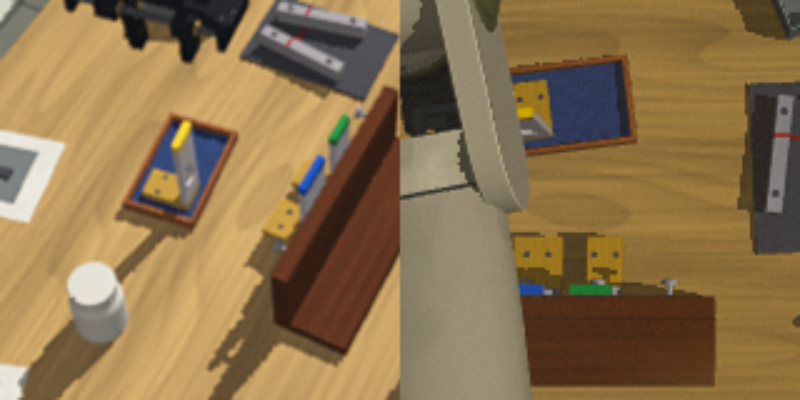

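Yellow stands upright in the blue tray (side crop (170,175)) and the jar is untouched. Next is green.

>>> arm_command --pt "5 2 -15" --pt "15 4 -45" --pt "28 4 -85" --pt "40 4 -125" --pt "50 4 -155" --pt "56 4 -173" --pt "56 4 -173" --pt "56 4 -173" --twist '[1,3,4,5,6,7,7,7]' --fingers '[0.5,0.5,0.5,0.5,0.5,0.5,0.5,0.5]'

```text
time_s: 38.65
eef_pos: [0.4496, 0.1574, 0.2762]
tcp_rot: [-1.214, 1.22, -1.216]
force: [0.0, -0.3, 0.5]
width: 0.0446
```

```bash
python3 -c "
from h import *
go(.450,.157,.122,-.007)"
```

```text
t 38.6 dp [ -0.3 154.2   1.6] twist -0.1 rows 4 F [ 0.  -0.3  0.5] w 0.0446
```

>>> arm_command --pt "0 40 1" --pt "0 80 1" --pt "0 120 1" --pt "0 142 1" --pt "0 154 1" --pt "0 154 1" --pt "0 154 1" --pt "0 154 1" --pt "0 154 1" --pt "0 154 1" --pt "0 154 1" --pt "0 154 1" --pt "0 154 1" --pt "0 154 1" --twist '[0,0,0,0,0,0,0,0,0,0,0,0,0,0]' --fingers '[0.5,0.5,0.5,0.5,0.5,0.4,0.3,0.2,0.1,0,0,0,0,0]'

```text
time_s: 40.05
eef_pos: [0.4499, 0.1567, 0.1227]
tcp_rot: [-1.213, 1.219, -1.216]
force: [2.8, 0.2, 4.7]
width: 0.0077
```

>>> arm_command --pt "0 -5 0" --pt "0 -12 0" --pt "0 -18 0" --pt "0 -25 0" --pt "0 -25 0" --pt "0 -25 5" --pt "0 -25 12" --pt "0 -25 20" --pt "0 -25 30" --pt "0 -25 40" --pt "0 -25 45" --pt "0 -25 45" --twist '[0,0,0,0,0,0,0,0,0,0,0,0]' --fingers '[0,0,0,0,0,0,0,0,0,0,0,0]'

```text
time_s: 41.25
eef_pos: [0.4957, 0.1563, 0.1471]
tcp_rot: [-1.213, 1.219, -1.216]
force: [0.6, 0.7, -3.3]
width: 0.0082
```

```bash
python3 -c "
from h import *
x,y=gp(-.05-.026);go(x,y,.28,G[2])"
```

```text
t 41.2 dp [ 214.4 -132.     9.5] twist -2.0 rows 6 F [ 0.6  0.7 -3.3] w 0.0082
```

>>> arm_command --pt "0 -30 0" --pt "0 -65 0" --pt "0 -100 0" --pt "15 -122 0" --pt "45 -132 1" --pt "85 -132 3" --pt "125 -132 5" --pt "165 -132 7" --pt "195 -132 9" --pt "214 -132 10" --pt "214 -132 10" --pt "214 -132 10" --twist '[0,0,0,0,0,0,-1,-1,-2,-2,-2,-2]' --fingers '[0,0,0,0,0,0,0,0,0,0,0,0]'

```text
time_s: 42.45
eef_pos: [0.5042, -0.0569, 0.2799]
tcp_rot: [-1.229, 1.194, -1.19]
force: [-0.7, 0.4, -2.6]
width: 0.0077
```

```bash
python3 -c "
from h import *
x,y=gp(-.05-.026);go(x,y,.1065,G[2])"
```

```text
t 42.5 dp [ -0.  173.4   1. ] twist -0.1 rows 4 F [-0.7  0.4 -2.6] w 0.0077
```

>>> arm_command --pt "0 35 0" --pt "0 70 0" --pt "0 105 0" --pt "0 135 0" --pt "0 155 0" --pt "0 167 0" --pt "0 172 0" --pt "0 173 0" --pt "0 173 8" --pt "0 173 16" --pt "0 173 24" --pt "0 173 32" --pt "0 173 40" --pt "0 173 45" --pt "0 173 45" --twist '[0,0,0,0,0,0,0,0,0,0,0,0,0,0,0]' --fingers '[0,0,0,0,0,0,0,0,0,0,0,0,0,0,0]'

```text
time_s: 43.95
eef_pos: [0.5486, -0.0565, 0.1064]
tcp_rot: [-1.228, 1.194, -1.191]
force: [-0.5, 0.3, -2.5]
width: 0.0078
```

>>> arm_command --pt "1 0 0" --pt "2 0 0" --pt "3 0 0" --pt "4 0 0" --pt "4 0 0" --twist '[0,0,0,0,0]' --fingers '[0,0,0,0,0]'

```text
time_s: 44.45
eef_pos: [0.5485, -0.0605, 0.1065]
tcp_rot: [-1.228, 1.194, -1.19]
force: [-0.6, 0.7, -1.6]
width: 0.0079
```

>>> arm_command --pt "-3 0 0" --pt "-5 0 0" --pt "-7 0 0" --pt "-9 0 0" --pt "-9 0 0" --twist '[0,0,0,0,0]' --fingers '[0,0,0,0,0]'

```text
time_s: 44.95
eef_pos: [0.5484, -0.0515, 0.1066]
tcp_rot: [-1.229, 1.194, -1.191]
force: [-0.0, -1.9, -1.4]
width: 0.0077
```

>>> arm_command --pt "2 0 0" --pt "4.5 0 0" --pt "4.5 0 5" --pt "4.5 0 10" --pt "4.5 0 15" --pt "4.5 0 19" --pt "4.5 0 19" --twist '[0,0,0,0,0,0,0]' --fingers '[0,0,0,0,0,0,0]' --force 20

```text
time_s: 45.65
eef_pos: [0.5675, -0.0564, 0.1115]
tcp_rot: [-1.229, 1.19, -1.194]
force: [-17.5, -0.6, 39.8]
width: 0.0108
```

>>> arm_command --pt "0 1 1" --pt "0 1 2" --pt "0 1 3" --pt "0 1 4" --pt "0 1 4" --twist '[0,0,0,0,0]' --fingers '[0,0,0,0,0]'

```text
time_s: 46.15
eef_pos: [0.5715, -0.0563, 0.1098]
tcp_rot: [-1.23, 1.191, -1.193]
force: [0.3, 0.5, -1.8]
width: 0.0076
```

>>> arm_command --pt "0 0 1" --pt "0 0 2" --pt "0 0 2" --twist '[0,0,0]' --fingers '[0,0,0]'

```text
time_s: 46.45
eef_pos: [0.5736, -0.0562, 0.1096]
tcp_rot: [-1.23, 1.191, -1.193]
force: [-0.5, -0.8, -2.4]
width: 0.0079
```

>>> arm_command --pt "-0.5 1 0" --pt "-0.5 2 0" --pt "-0.5 3 0" --pt "-0.5 3 0" --twist '[0,0,0,0]' --fingers '[0,0,0,0]'

```text
time_s: 46.85
eef_pos: [0.5736, -0.0558, 0.1066]
tcp_rot: [-1.23, 1.191, -1.193]
force: [1.1, 0.0, -2.9]
width: 0.008
```

>>> arm_command --pt "0 0 1" --pt "0 0 1" --twist '[0,0]' --fingers '[0,0]'

```text
time_s: 47.05
eef_pos: [0.5744, -0.0558, 0.1065]
tcp_rot: [-1.231, 1.192, -1.192]
force: [-0.6, -0.6, -1.4]
width: 0.0075
```

>>> arm_command --pt "0 0 1" --pt "0 0 2" --pt "0 0 2" --twist '[0,0,0]' --fingers '[0,0,0]'

```text
time_s: 47.35
eef_pos: [0.5761, -0.0557, 0.1064]
tcp_rot: [-1.231, 1.193, -1.192]
force: [-3.7, -1.0, 0.7]
width: 0.0083
```

>>> arm_command --pt "0 0 1" --pt "0 0 1" --twist '[0,0]' --fingers '[0,0]'

```text
time_s: 47.55
eef_pos: [0.5767, -0.0556, 0.1067]
tcp_rot: [-1.232, 1.193, -1.191]
force: [-5.8, -1.0, 3.3]
width: 0.0076
```

```bash
python3 -c "
from h import *
s=bot.grab_frame('side')
cv2.imwrite('pics/g.png',cv2.resize(s[150:240,280:400,::-1],None,fx=5,fy=5,interpolation=cv2.INTER_CUBIC))"
```

```text
(no output)
```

View pics/g.png

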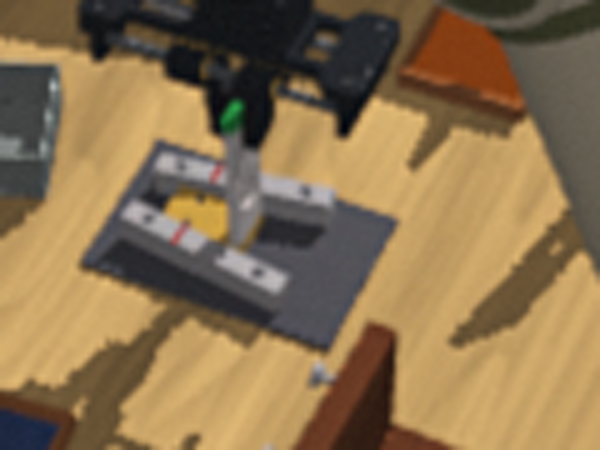

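Green's foot passes the red line (foot front at (180,205)) and is wedged at 5.8 N, so it is narrow. Out and up.

>>> arm_command --pt "0 0 0" --pt "0 0 0" --pt "0 0 0" --pt "0 0 0" --pt "0 0 -5" --pt "0 0 -12" --pt "0 0 -20" --pt "0 -20 -25" --pt "0 -50 -25" --pt "0 -85 -25" --pt "0 -125 -25" --pt "0 -160 -25" --pt "0 -174 -25" --pt "0 -174 -25" --twist '[0,0,0,0,0,0,0,0,0,0,0,0,0,0]' --fingers '[0,0,0,0,0,0,0,0,0,0,0,0,0,0]' --force 35

```text
time_s: 49.0
eef_pos: [0.5534, -0.0551, 0.2831]
tcp_rot: [-1.229, 1.189, -1.194]
force: [-0.1, 0.5, -3.7]
width: 0.0076
```

```bash
python3 -c "
from h import *
bot.grab_frame('top');bot.grab_frame('side')
for n in('tray_blue','tray_orange'):
  for c in('top','side'): look(n,'tray',c)
q=(.6435,.2015,.112)
x,y,_=place(np.array([[-.026,-.033,0]]),q)[0];print(x,y);go(x,y,.28,q[2])"
```

```text
tray_blue top [0.6422 0.2012 0.1146] iou 0.773 conf 0.79 [263. 172.]
tray_blue side [0.6447 0.2018 0.1061] iou 0.663 conf 0.57 [278. 247.]
tray_orange top [ 0.4963 -0.3048  0.0147] iou 0.674 conf 0.86 [446. 225.]
tray_orange side [ 0.5004 -0.3037  0.0582] iou 0.647 conf 0.58 [372. 158.]
0.621351179347656 0.1658008439356012
t 49.3 dp [-219.    -2.4   74.1] twist -5.0 rows 5 F [ 1.1  0.8 -3.4] w 0.0075
```

>>> arm_command --pt "-15 0 5" --pt "-45 0 15" --pt "-85 0 29" --pt "-125 0 42" --pt "-160 0 54" --pt "-190 0 64" --pt "-212 0 72" --pt "-219 0 74" --pt "-219 0 74" --pt "-219 0 74" --twist '[0,-1,-2,-3,-4,-5,-5,-5,-5,-5]' --fingers '[0,0,0,0,0,0,0,0,0,0]'

```text
time_s: 50.3
eef_pos: [0.621, 0.1653, 0.2774]
tcp_rot: [-1.272, 1.131, -1.125]
force: [-0.3, -0.7, -2.7]
width: 0.0079
```

```bash
python3 -c "
from h import *
bot.grab_frame('side')
look('tray_blue','tray','side')
q=(.6435,.2015,.112)
x,y,_=place(np.array([[-.026,-.033,0]]),q)[0];go(x,y,.106,q[2])"
```

```text
tray_blue side [0.6446 0.2021 0.1243] iou 0.644 conf 0.66 [279. 250.]
t 50.4 dp [ -1.8 171.7   2.2] twist -0.0 rows 4 F [-0.2 -0.5 -3.2] w 0.0074
```

>>> arm_command --pt "-1 35 1" --pt "-1 70 1" --pt "-1 105 1" --pt "-1 132 1" --pt "-1 151 1" --pt "-1 163 1" --pt "-1 168 1" --pt "-1 170 1" --pt "-1 171 1" --pt "-1 172 1" --pt "-1 172 1" --twist '[0,0,0,0,0,0,0,0,0,0,0]' --fingers '[0,0,0,0,0,0,0,0,0,0,0]'

```text
time_s: 51.5
eef_pos: [0.6204, 0.1649, 0.1063]
tcp_rot: [-1.271, 1.131, -1.126]
force: [0.1, -0.2, -3.6]
width: 0.0074
```

>>> arm_command --pt "0 0 0" --pt "0 0 0" --pt "0 0 0" --pt "0 0 0" --pt "0 0 0" --pt "0 0 0" --pt "0 -20 0" --pt "0 -60 0" --pt "0 -105 0" --pt "0 -150 0" --pt "0 -174 0" --pt "0 -174 0" --twist '[0,0,0,0,0,0,0,0,0,0,0,0]' --fingers '[0.1,0.15,0.2,0.3,0.4,0.5,0.5,0.5,0.5,0.5,0.5,0.5]'

```text
time_s: 52.7
eef_pos: [0.6228, 0.1661, 0.2844]
tcp_rot: [-1.265, 1.126, -1.129]
force: [-0.4, 0.2, 0.3]
width: 0.044
```

```bash
python3 -c "
from h import *
go(.4505,.2250,.28,-.007)
s=bot.grab_frame('side');t=bot.grab_frame('top')
im=np.hstack([s[180:340,200:360],t[130:290,190:350]])
cv2.imwrite('pics/i.png',cv2.resize(im[:,:,::-1],None,fx=2.5,fy=2.5))"
```

```text
t 52.7 dp [ -77.8    4.4 -164.7] twist 6.8 rows 4 F [-0.4  0.2  0.3] w 0.0440
```

View pics/i.png

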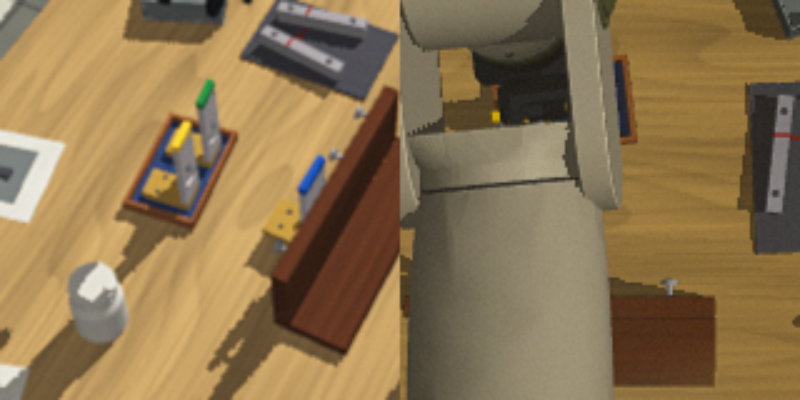

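Green and yellow both stand upright in the blue tray, at about (205,125) and (180,170). Blue is next.

>>> arm_command --pt "-7 2 -15" --pt "-21 4 -45" --pt "-40 4 -85" --pt "-59 4 -125" --pt "-73 4 -155" --pt "-78 4 -164" --pt "-78 4 -164" --pt "-78 4 -164" --twist '[1,3,4,5,6,7,7,7]' --fingers '[0.5,0.5,0.5,0.5,0.5,0.5,0.5,0.5]'

```text
time_s: 53.6
eef_pos: [0.451, 0.2248, 0.2761]
tcp_rot: [-1.217, 1.222, -1.217]
force: [0.1, 0.1, 0.5]
width: 0.0443
```

```bash
python3 -c "
from h import *
go(.4507,.2250,.122,-.007)"
```

```text
t 53.6 dp [ -1.2 154.1   1.3] twist -0.2 rows 4 F [0.1 0.1 0.5] w 0.0443
```

>>> arm_command --pt "-1 40 1" --pt "-1 80 1" --pt "-1 120 1" --pt "-1 142 1" --pt "-1 154 1" --pt "-1 154 1" --pt "-1 154 1" --pt "-1 154 1" --pt "-1 154 1" --pt "-1 154 1" --pt "-1 154 1" --pt "-1 154 1" --pt "-1 154 1" --pt "-1 154 1" --twist '[0,0,0,0,0,0,0,0,0,0,0,0,0,0]' --fingers '[0.5,0.5,0.5,0.5,0.5,0.4,0.3,0.2,0.1,0,0,0,0,0]'

```text
time_s: 55.0
eef_pos: [0.4508, 0.2249, 0.1226]
tcp_rot: [-1.216, 1.221, -1.217]
force: [1.0, -0.9, 5.5]
width: 0.0074
```

>>> arm_command --pt "0 -5 0" --pt "0 -12 0" --pt "0 -18 0" --pt "0 -25 0" --pt "0 -25 0" --pt "0 -25 5" --pt "0 -25 12" --pt "0 -25 20" --pt "0 -25 30" --pt "0 -25 40" --pt "0 -25 45" --pt "0 -25 45" --twist '[0,0,0,0,0,0,0,0,0,0,0,0]' --fingers '[0,0,0,0,0,0,0,0,0,0,0,0]'

```text
time_s: 56.2
eef_pos: [0.4968, 0.2244, 0.1469]
tcp_rot: [-1.216, 1.221, -1.218]
force: [-0.7, 0.4, -2.9]
width: 0.0081
```

```bash
python3 -c "
from h import *
x,y=gp(-.065-.026);go(x,y,.28,G[2])"
```

```text
t 56.2 dp [ 283.3 -131.2   -5.8] twist -2.1 rows 7 F [-0.7  0.4 -2.9] w 0.0081
```

>>> arm_command --pt "0 -30 0" --pt "0 -65 0" --pt "0 -100 0" --pt "15 -122 0" --pt "45 -132 0" --pt "85 -132 -1" --pt "130 -132 -2" --pt "175 -132 -3" --pt "215 -132 -4" --pt "250 -132 -5" --pt "273 -132 -6" --pt "283 -132 -6" --pt "283 -132 -6" --pt "283 -132 -6" --twist '[0,0,0,0,0,0,0,-1,-1,-2,-2,-2,-2,-2]' --fingers '[0,0,0,0,0,0,0,0,0,0,0,0,0,0]'

```text
time_s: 57.6
eef_pos: [0.4888, -0.0567, 0.2807]
tcp_rot: [-1.232, 1.196, -1.191]
force: [-0.0, -0.0, -4.4]
width: 0.0079
```

```bash
python3 -c "
from h import *
x,y=gp(-.05-.026);go(x,y,.1065,G[2])"
```

```text
t 57.6 dp [  0.3 174.1  16.9] twist -0.1 rows 4 F [-0.  -0.  -4.4] w 0.0079
```

>>> arm_command --pt "0 35 10" --pt "0 70 15" --pt "0 105 15" --pt "0 135 15" --pt "0 155 15" --pt "0 167 15" --pt "0 172 15" --pt "0 174 15" --pt "0 174 18" --pt "0 174 20" --pt "0 174 20" --twist '[0,0,0,0,0,0,0,0,0,0,0]' --fingers '[0,0,0,0,0,0,0,0,0,0,0]'

```text
time_s: 58.7
eef_pos: [0.5079, -0.0571, 0.1073]
tcp_rot: [-1.231, 1.194, -1.192]
force: [0.2, -0.1, -1.8]
width: 0.0078
```

>>> arm_command --pt "1 0 0" --pt "2 0 0" --pt "3 0 0" --pt "4 0 0" --pt "5 0 0" --pt "5 0 0" --twist '[0,0,0,0,0,0]' --fingers '[0,0,0,0,0,0]'

```text
time_s: 59.3
eef_pos: [0.5079, -0.0619, 0.1073]
tcp_rot: [-1.231, 1.194, -1.191]
force: [-0.3, 3.1, -1.2]
width: 0.0076
```

>>> arm_command --pt "-3 0 0" --pt "-5 0 0" --pt "-7 0 0" --pt "-9 0 0" --pt "-9.5 0 0" --pt "-9.5 0 0" --twist '[0,0,0,0,0,0]' --fingers '[0,0,0,0,0,0]'

```text
time_s: 59.9
eef_pos: [0.5077, -0.0525, 0.1073]
tcp_rot: [-1.231, 1.194, -1.192]
force: [-0.1, -1.3, -2.3]
width: 0.0078
```

>>> arm_command --pt "2 0 0" --pt "4.3 0 0" --pt "4.3 0 4" --pt "4.3 0 8" --pt "4.3 0 12" --pt "4.3 0 14" --pt "4.3 0 14" --twist '[0,0,0,0,0,0,0]' --fingers '[0,0,0,0,0,0,0]' --force 20

```text
time_s: 60.6
eef_pos: [0.5221, -0.0564, 0.1071]
tcp_rot: [-1.231, 1.194, -1.192]
force: [0.9, -0.5, -2.8]
width: 0.0079
```

>>> arm_command --pt "0 0 1" --pt "0 0 2" --pt "0 0 3" --pt "0 0 3" --twist '[0,0,0,0]' --fingers '[0,0,0,0]'

```text
time_s: 61.0
eef_pos: [0.5251, -0.0564, 0.1071]
tcp_rot: [-1.231, 1.194, -1.192]
force: [1.1, 0.2, -2.5]
width: 0.0079
```

>>> arm_command --pt "0 1 1" --pt "0 1 2" --pt "0 1 3" --pt "0 1 3" --twist '[0,0,0,0]' --fingers '[0,0,0,0]'

```text
time_s: 61.4
eef_pos: [0.5272, -0.0563, 0.1069]
tcp_rot: [-1.233, 1.195, -1.191]
force: [-7.8, 0.4, 9.0]
width: 0.0079
```

>>> arm_command --pt "-0.5 0 -2" --pt "-0.5 0 -2" --pt "-0.5 0 0" --pt "-0.5 0 1" --pt "-0.5 0 1" --twist '[0,0,0,0,0]' --fingers '[0,0,0,0,0]'

```text
time_s: 61.9
eef_pos: [0.5285, -0.0558, 0.1068]
tcp_rot: [-1.233, 1.195, -1.191]
force: [-0.4, 0.4, -3.0]
width: 0.0076
```

>>> arm_command --pt "0 0 1" --pt "0 0 2" --pt "0 0 2" --twist '[0,0,0]' --fingers '[0,0,0]'

```text
time_s: 62.2
eef_pos: [0.5306, -0.0557, 0.1067]
tcp_rot: [-1.233, 1.195, -1.191]
force: [-0.9, 0.0, -2.7]
width: 0.0075
```

>>> arm_command --pt "0 0 1" --pt "0 0 2" --pt "0 0 2" --twist '[0,0,0]' --fingers '[0,0,0]'

```text
time_s: 62.5
eef_pos: [0.5326, -0.0557, 0.1067]
tcp_rot: [-1.233, 1.195, -1.191]
force: [-0.3, 0.0, -3.1]
width: 0.0082
```

>>> arm_command --pt "0 0 1" --pt "0 0 1" --twist '[0,0]' --fingers '[0,0]'

```text
time_s: 62.7
eef_pos: [0.5337, -0.0558, 0.1068]
tcp_rot: [-1.233, 1.194, -1.191]
force: [0.0, -1.1, -2.9]
width: 0.0077
```

>>> arm_command --pt "0 0 1" --pt "0 0 2" --pt "0 0 2" --twist '[0,0,0]' --fingers '[0,0,0]'

```text
time_s: 63.0
eef_pos: [0.5353, -0.0558, 0.1071]
tcp_rot: [-1.234, 1.195, -1.19]
force: [-5.4, -2.1, 3.7]
width: 0.0077
```

Wedged at 0.5353 at 5.4 N, the same place as red, so blue is wide. Holding, then out and up.

>>> arm_command --pt "0 0 0.5" --pt "0 0 0.5" --pt "0 0 0.5" --pt "0 0 0.5" --pt "0 0 0.5" --pt "0 0 -5" --pt "0 0 -12" --pt "0 0 -20" --pt "0 -20 -25" --pt "0 -50 -25" --pt "0 -85 -25" --pt "0 -125 -25" --pt "0 -160 -25" --pt "0 -174 -25" --pt "0 -174 -25" --twist '[0,0,0,0,0,0,0,0,0,0,0,0,0,0,0]' --fingers '[0,0,0,0,0,0,0,0,0,0,0,0,0,0,0]' --force 35

```text
time_s: 64.5
eef_pos: [0.5124, -0.0553, 0.2832]
tcp_rot: [-1.232, 1.191, -1.193]
force: [0.4, -0.0, -3.7]
width: 0.0081
```

```bash
python3 -c "
from h import *
bot.grab_frame('top');bot.grab_frame('side')
for n in('tray_blue','tray_orange'):
  for c in('top','side'): look(n,'tray',c)
band('red',.133,(400,170,520,290))
q=(.499,-.304,.02)
x,y,_=place(np.array([[-.026,.033,0]]),q)[0];print(x,y);go(x,y,.28,q[2])"
```

```text
tray_blue top [0.6422 0.2027 0.0978] iou 0.597 conf 0.82 [258. 167.]
tray_blue side [0.6451 0.2016 0.109 ] iou 0.500 conf 0.80 [268. 252.]
tray_blue side [0.659  0.1193 0.5965] iou 0.230 conf 0.68 [283. 232.]
tray_orange top [ 0.4953 -0.3115  0.0364] iou 0.545 conf 0.65 [452. 228.]
tray_orange side [ 0.501  -0.302   0.0224] iou 0.703 conf 0.68 [376. 160.]
tray_orange side [ 0.4073  0.2579 -0.0175] iou 0.424 conf 0.51 [338. 272.]
red box [470 230  23   6  88] ctr px [481.3 232.5] world [ 0.471  -0.3357  0.133 ] rect [ 4.  22.1] 86.4
0.47234524382578896 -0.27152656511402956
t 64.8 dp [215.2   2.2 -45.1] twist 0.3 rows 5 F [-0.4 -0.  -4. ] w 0.0077
```

>>> arm_command --pt "15 0 -3" --pt "45 0 -9" --pt "85 0 -18" --pt "125 0 -26" --pt "160 0 -34" --pt "190 0 -40" --pt "209 0 -44" --pt "215 0 -45" --pt "215 0 -45" --pt "215 0 -45" --twist '[0,0,0,0,0,0,0,0,0,0]' --fingers '[0,0,0,0,0,0,0,0,0,0]'

```text
time_s: 65.85
eef_pos: [0.4724, -0.2706, 0.2822]
tcp_rot: [-1.235, 1.197, -1.188]
force: [0.1, -0.5, -2.9]
width: 0.0081
```

```bash
python3 -c "
from h import *
bot.grab_frame('side');look('tray_orange','tray','side')
q=(.499,-.304,.02)
x,y,_=place(np.array([[-.026,.033,0]]),q)[0];go(x,y,.107,q[2])"
```

```text
tray_orange side [ 0.5001 -0.3037  0.0424] iou 0.682 conf 0.93 [374. 160.]
t 66.0 dp [1.000e-01 1.753e+02 1.900e+00] twist 0.4 rows 4 F [ 1.   0.1 -4.1] w 0.0078
```

>>> arm_command --pt "0 35 1" --pt "0 70 1" --pt "0 105 1" --pt "0 132 1" --pt "0 152 1" --pt "0 165 1" --pt "0 171 1" --pt "0 173 1" --pt "0 174 1" --pt "0 175 1" --pt "0 176 1" --pt "0 176 1" --twist '[0,0,0,0,0,0,0,0,0,0,0,0]' --fingers '[0,0,0,0,0,0,0,0,0,0,0,0]'

```text
time_s: 67.15
eef_pos: [0.4716, -0.2715, 0.1066]
tcp_rot: [-1.235, 1.195, -1.189]
force: [0.7, -0.8, -3.0]
width: 0.008
```

>>> arm_command --pt "0 0 0" --pt "0 0 0" --pt "0 0 0" --pt "0 0 0" --pt "0 0 0" --pt "0 0 0" --pt "0 -20 0" --pt "0 -60 0" --pt "0 -105 0" --pt "0 -150 0" --pt "0 -190 0" --pt "0 -190 0" --twist '[0,0,0,0,0,0,0,0,0,0,0,0]' --fingers '[0.1,0.15,0.2,0.3,0.4,0.5,0.5,0.5,0.5,0.5,0.5,0.5]'

```text
time_s: 68.35
eef_pos: [0.4749, -0.271, 0.3021]
tcp_rot: [-1.235, 1.186, -1.197]
force: [0.1, 0.3, -0.2]
width: 0.0442
```

>>> arm_command --pt "-40 0 0" --pt "-85 0 0" --pt "-130 0 0" --pt "-175 0 0" --pt "-220 0 0" --pt "-255 0 0" --pt "-275 0 0" --pt "-275 0 0" --pt "-275 0 0" --twist '[0,0,0,0,0,0,0,0,0]' --fingers '[0.5,0.5,0.5,0.5,0.5,0.5,0.5,0.5,0.5]'

```text
time_s: 69.25
eef_pos: [0.4674, 0.0037, 0.2979]
tcp_rot: [-1.236, 1.186, -1.197]
force: [-0.4, 0.4, 0.4]
width: 0.0439
```

```bash
python3 -c "
from h import *
s=bot.grab_frame('side');t=bot.grab_frame('top')
for n in('tray_blue','tray_orange'):
  for c in('top','side'): look(n,'tray',c)
band('red',.133,(440,170,520,290));band('blue',.133,(420,190,500,290))
band('yellow',.133,(210,130,300,200));band('green',.133,(210,130,300,200))
im=np.vstack([s[80:280],t[100:300]])
cv2.imwrite('pics/z.png',cv2.resize(im[:,150:550,::-1],None,fx=1.5,fy=1.5))"
```

```text
tray_blue top [0.6417 0.2027 0.1174] iou 0.518 conf 0.66 [254. 169.]
tray_blue side [0.6448 0.2031 0.1143] iou 0.541 conf 0.90 [268. 251.]
tray_orange top [ 0.496  -0.3046  0.0121] iou 0.497 conf 0.93 [451. 224.]
tray_orange side [ 0.4979 -0.3012  0.0135] iou 0.343 conf 0.70 [381. 162.]
red box [470 230  23   6  89] ctr px [481.6 232.5] world [ 0.471  -0.3365  0.133 ] rect [ 4.1 22.1] 86.8
blue box [443 232  22   5  73] ctr px [454.1 233.9] world [ 0.4687 -0.2727  0.133 ] rect [ 3.3 21. ] 86.8
yellow box [234 174   6   3   9] ctr px [236.3 174.9] world [0.6131 0.2272 0.133 ] rect [2. 5.] 90.0
green box [255 170  16   6  60] ctr px [262.7 172.7] world [0.6174 0.1663 0.133 ] rect [ 3.7 15.3] 81.9
```

View pics/z.png

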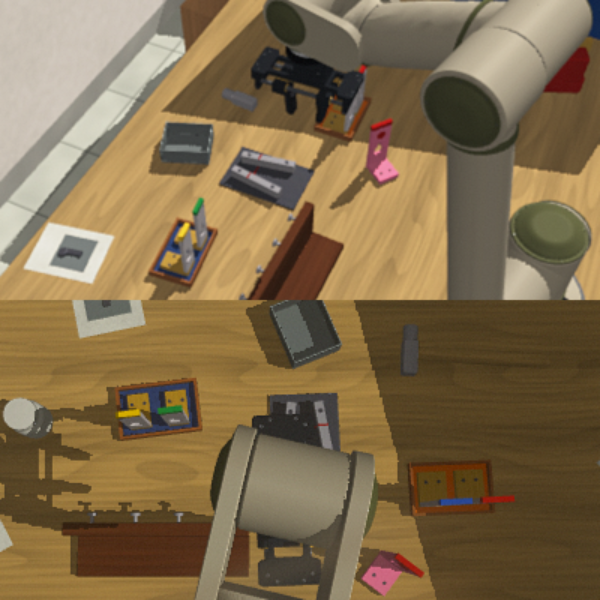

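All four brackets stand in their trays: yellow and green in blue, red and blue in orange. The bands back-project at plate-top height to within about 5 mm of the release points, so they are upright. Handing in.

```bash
python3 -c "
from cell import bot
print(bot.close_job())"
```

```text
the job is handed in; nothing more can be done
None
```

I took down all four brackets, gauged them in tag order and handed the job in at about 70 s; no verdict came back. Red and blue wedged short of the line (bracket origin near gauge x = -20 mm), so they went in the orange tray. Yellow and green wedged past it (near +20 mm) and went in the blue tray.

**Jams:** Red first jammed early because it was about 1 mm off centre, with a peak reading of 73 N. I backed it off, felt for both fences, re-centred it and wedged it at 5–6 N. Green also bound briefly, reading about 40 N on the upward axis, and yellow and blue briefly reached 7–9 N. All then wedged cleanly at 4–6 N.

**Last checks:** In the last pictures all four stand inside their trays. Their top bands lie within about 5 mm of where I released them, which fits upright brackets. The gripper is clear, and neither tray seems to have shifted.

**Less certain:**
- **Final tray fits:** they overlap the pictures only loosely (0.34–0.54), because the brackets now cover the floors, but the fitted positions agree with earlier ones within a few millimetres.
- **Yellow's band:** it was found from only a few pixels.
- **Jar, hammer and parts box:** I checked these by eye only; they look undisturbed, though only part of the hammer shows in the pictures.

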